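# Drive a stuck lens spacer out of a microscope tube

### The job

First push the orange gate of the catch tray fully shut, until its spring catch clicks behind it. Then take the blue-handled drift rod out of its wooden block and, holding it, drive the stuck brass spacer out of the black lens tube into the tray with it. Finally draw the rod back out and leave it lying on the bare worktop, clear of the push-out stand, with the spacer in the shut tray; do not disturb the bottles, beaker, timer and small box standing around.

Things in the scene. Friction and masses are not known exactly. Their poses are not given: they have to be found in the camera images.
- stand: Fixed grey push-out stand, foot plate 156 x 64 x 6 mm (stand x -36 to +120 mm). Origin on the worktop under the middle of the black lens tube; +x is the direction in which the spacer is driven (roughly the robot's right, -y of the room), y points roughly away from the robot, z up. Along +x follow the tube, the white catch tray, the orange gate and the catch housing (x 111 to 125, up to z 28 mm).
- bore_entry (a point): Centre of the open end of the tube where the rod goes in (stand x -30, y 0, z 50 mm). The black tube is level, outer diameter 34, 60 mm long (stand x -30 to +30), bore diameter 21.5 right through; a brass plunger screw on top at stand x = 12 mm reaches z = 81 mm.
- bore_exit (a point): Centre of the other end of the tube bore, where the spacer comes out over the tray (stand x = +30 mm, z = 50 mm).
- tray_mid (a point): Middle of the white catch tray's floor (stand x 62, y 0, z 8 mm). Inside, the tray reaches from stand x 31 to 96 mm and y -24 to +24 mm; its side walls are 34 mm high over the worktop, its far end is open until the orange gate is shut.
- spacer: Brass cylinder with dark dimples in its ends, diameter 20, 24 mm long, 40 g, axis along its x, origin at its centre. Starts in the tube, centre at stand x = 4 to 14 mm, pinched by a sprung plunger: takes about 8 to 16 N to push until its rear end passes stand x = 15 mm, then tips out into the tray. A rod tip brought to stand x = +30 to +33 mm surely pushes it out.
- gate (a joint): Orange gate (4 mm plate, 52 mm wide) at the tray's far end (stand x = 98 mm). Slides along stand +y: 0 = fully open, 0.048 m = hard end stop; starts between 0 and 0.015. Friction about 2.5 N; from 0.029 to 0.0445 it rides over the catch (up to about 10 N in all, pushed calmly at 3 to 4 cm/s); past 0.0445 the catch springs behind it and it cannot slide back.
- gate_tab (a point): Point in the upright push tab on the gate's top, 56 mm above the worktop; moves with the gate. The tab is 16 mm along stand x, 8 mm along stand y, z = 34 to 70 mm. Push its -y face (the robot's side) toward stand +y. It stands at stand (98, -36) mm at gate 0 and at (98, +12) at gate 0.048.
- catch (a joint): Spring plunger of the gate's catch, 0 = sprung out (home), up to 0.0065 m while the gate's bump pushes it in.
- drift: Drift rod, 150 mm, 70 g: steel shank of diameter 12, 85 mm long, and blue 14 x 14 mm square handle with black bands, 65 mm long. Origin on its axis at mid length; +x to the tip. Starts level in the wooden block (axis 25 mm above the worktop), 60 mm of shank standing out: draw it out 95 mm along its axis. To reach through the tube it must be put down and taken again by the handle.
- drift_tip (a point): Centre of the rod's tip face, 75 mm along +x from the rod's origin.
- drift_handle (a point): Centre of the rod's handle, 42.5 mm along -x from the rod's origin (handle from -75 to -10 mm).
- holder: Fixed wooden block 100 x 42 x 45 mm that holds the rod in a square 17 mm channel 96 mm deep, open at its +x end. Origin: centre of its underside; +x is the direction in which the rod is drawn out.
- holder_mouth (a point): Middle of the channel's mouth in the block's front face, 25 mm above the worktop.
- amber_bottle_1: Loose amber bottle with black cap, diameter 34, 78 mm tall, bystander. Origin at the centre of its underside.
- white_bottle: Loose white bottle with blue cap, diameter 33, 66 mm tall, bystander. Origin at the centre of its underside.
- amber_bottle_2: Loose amber dropper bottle with red top, diameter 38, 111 mm tall, bystander. Origin at the centre of its underside.
- beaker: Loose glass beaker, diameter 45, 58 mm tall, bystander. Origin at the centre of its underside.
- timer: Loose small timer, 58 x 62 x 20 mm, bystander. Origin at the centre of its underside.
- coverslip_box: Loose small blue and white box, 31 x 31 x 20 mm, bystander. Origin at the centre of its underside.

How it is judged:
On the way, in this order (a step that is already met when the one before it is completed fails the run):
1. the gate is shut with its catch sprung out behind it, while the spacer is still in the tube (value of joint gate above 0.0435 m and value of joint catch below 0.0015 m and x of spacer in the frame of stand below 0.027 m and height (world z) of spacer above 0.04 m), for 0.2 s.
2. the rod, held in the fingers, has its tip inside the tube from the entry side (x of drift_tip in the frame of stand between -0.025 and 0.045 m and distance between drift_tip and bore_exit below 0.056 m and x of drift in the frame of stand below -0.03 m and contact force between the fingers and drift above 1 N), for 0.1 s.
3. the spacer lies in the tray (x of spacer in the frame of stand between 0.032 and 0.096 m and y of spacer in the frame of stand between -0.026 and 0.026 m and height (world z) of spacer below 0.03 m), for 0.2 s.
At the end, for the whole second after the job is handed in: The gate is past 43.5 mm with its catch home (within 1.5 mm); the spacer lies at rest within the tray (below 30 mm high); the rod lies at rest flat on the worktop (middle and tip below 20 mm), its middle and its tip each more than 36 mm from the point under the middle of the tube (all of step 3 and value of joint gate above 0.0435 m and value of joint catch below 0.0015 m and height (world z) of each of drift, drift_tip below 0.02 m and horizontal distance between each of drift, drift_tip and stand above 0.036 m and linear speed of each of drift, spacer below 0.02 m/s); the robot touches nothing.
It fails at once if a bystander (bottle, beaker, timer, small box) is shifted by more than 25 mm or knocked over (distance of any of amber_bottle_1, white_bottle, amber_bottle_2, beaker, timer, coverslip_box from where it was at the start of the episode above 0.025 m or angle between any of amber_bottle_1, white_bottle, amber_bottle_2, beaker, timer, coverslip_box's own z axis and vertical above 0.6 rad).
It also fails if it takes over 61 s, if anything falls off the work surface, if the arm or the gripper's body presses on something with over 40 N, if the wrist force passes 120 N, or if a joint passes its speed limit or range.

### The arm

A 6-joint arm with a two-finger parallel gripper is mounted at the origin on a cart in front of the work surface, level with it; the furniture and walls round the work are solid. World frame = base frame: x ahead of the robot, y to its left, z up, the work surface at z = 0. Lengths are in m, angles in rad, forces in N, time in s.
With the tool pointing down it reaches from about 0.325 to 0.875 m from the base axis. Payload 4.4 kg.
Tool frame: the origin (TCP) lies between the finger pads; the fingertips stand 22 mm ahead of it and the grasp point (between the pads) lies 3 mm ahead of it; x points along the fingers, y is the direction in which the jaws open and shut, and the axes are right-handed (so a half turn about x gives the same grasp; the last joint's range is limited). The gripper opens to 85 mm and grips with 20 to 120 N. Pads are 22 mm wide; open, the fingers measure 114 mm over their backs; the gripper's body (76 mm by 85 mm) begins 54 mm behind the grasp point. The pads swing forward as they close: fully open they stand 13 mm farther back than shut.
Start: joints at [-1.399, 0.207, 1.542, -0, 1.393, -0.15], TCP at [0.182, -0.545, 0.253] pointing down, gripper open.
Joint ranges: [-2.73, 2.73], [-0.86, 2.22], [0.23, 2.46], [-1.11, 4.25], [0.08, 2.63], [-2.82, 2.82]. Speed limits (rad/s): [2.79, 2.79, 3.14, 3.14, 3.14, 3.14].

### API

Orientations are given as a unit quaternion [x, y, z, w].
In Python, from station import arm, cams gives the robot as it stands.
- The arm moves only by the shell command python3 -m creep 'ROWS' [FORCE]. ROWS is JSON, a list of rows, each an object with "grip": the finger opening in cm, from 0 to 8.54; "translation": the shift along the tool's x, y, z in cm, a list of three; "rot": the turn, a rotation vector about the tool's x, y, z in degrees, a list of three. In form: [{"grip": grip, "translation": [x, y, z], "rot": [rx, ry, rz]}, ...]. A call has 1 to 8 rows; each row is the pose to reach, as a shift and turn from the pose commanded when the call began, along the tool's axes at that moment; what a row does not reach only later rows make up. A row lasts 1/10 s, in which the tool goes at most 50 mm and 8.59 degrees, less where a joint would pass 70% of its speed; a pose out of reach is approached as far as the arm can. A call with a gripper value outside its range is refused whole. The fingers move at their own pace and stop on an object; FORCE is the grip in N (left out, the last holds). Time passes only in rows, so rows that repeat a pose let the fingers close. It gives the time, the measured TCP pose, the force and the opening at its end, in the units of the state.
- arm.read_state(): the state, without advancing time (a new reading comes with each control period).
- cams.grab_frame(name): name is "scene" or "top" or "wrist"; returns a dict with "color" (420x560x3 uint8, red, green, blue), "fovy" (degrees; the focal length in pixels is half the picture's height over the tangent of half this angle, whatever the lens; pixels are square), "cx", "cy" (the principal point, pixels), "view" (4x4, takes a point from world to camera coordinates); the wrist camera has in their place "T_tool_cam" (4x4, takes a point from camera to tool coordinates, whose origin is the TCP and whose axes are the tool frame's). Camera axes: x right, y down, z forward; pixel columns grow to the right and rows downward; lengths in m; the calibration is good to about 2 mm. A picture is of the moment at which its call begins: read the wrist's pose just before it. There is no depth.
- arm.close_job(): hands the job in, once; it reports no verdict.
The state is a dict: "t": time; "joint_pos": joint angles; "qvel": joint speeds; "effort": joint torques, N m; "eef_pos": TCP position; "orientation": TCP orientation; "wrist_force": force on the tool from outside, world axes, zero at the start; "torque": the same for the moment, N m; "gripper_width": opening from 0.0 (shut) to 1.0 (fully open).
Only numpy, scipy, OpenCV 4.12 (cv2) and the standard library are available. Lean on these libraries where they do the work, as an engineer would, in place of code of your own. Each camera call takes 0.05 s, during which the arm holds its last target.

## Working session

There is one attempt and no reset: what is moved stays moved. The work goes in short steps, Python scripts to look and compute and a shell command to move; the robot and the scene stay as the last step left them, time stands still between calls to the robot, and variables do not carry over. Pictures are saved under pics/ and viewed, and the job is handed in when it is done.

```bash
ls; mkdir -p pics; cat > h.py <<'E'
import numpy as np, cv2, json
from station import arm, cams
from scipy.spatial.transform import Rotation as R
def grab(n,fn=None):
    s=arm.read_state(); f=cams.grab_frame(n)
    if fn: cv2.imwrite('pics/'+fn,cv2.cvtColor(f['color'],cv2.COLOR_RGB2BGR))
    return s,f
E
python3 - <<'E'
from h import *
import pickle
s,f=grab('scene','s0.png'); s,g=grab('top','t0.png'); s2,w=grab('wrist','w0.png')
pickle.dump((f,g,s2,w),open('f0.pkl','wb'))
print(s); 
for k in (f,g): print(k['fovy'],k['cx'],k['cy'],k['view'])
print(w['T_tool_cam'],w['fovy'],w['cx'],w['cy'])
E
```

```text
pics
{'t': 0.05, 'joint_pos': array([-1.39844529e+00,  2.07446873e-01,  1.54295363e+00, -3.28470520e-05,
        1.39351594e+00, -1.50504401e-01]), 'qvel': array([ 0.00073577, -0.00124438, -0.00214048,  0.00027888, -0.00018632,
       -0.00120011]), 'effort': array([-9.87577005e-04, -3.84389198e+01, -2.92809695e+01, -4.11158544e-04,
        4.92406907e-03, -4.53476360e-06]), 'eef_pos': array([ 0.1822878 , -0.54458954,  0.25211061]), 'orientation': array([-0.69789235, -0.11447489,  0.69793316, -0.11283207]), 'wrist_force': array([ 0.6039314 ,  0.3925436 , -0.60427862]), 'torque': array([-0.04451256, -0.03748569,  0.02475119]), 'gripper_width': 0.999640285795506}
47.359098307932754 278.66987428877417 211.3787802539324 [[-0.84729839 -0.53079435  0.01851493  0.55796451]
 [-0.32019292  0.48268458 -0.81516384  0.1333623 ]
 [ 0.42374749 -0.69661536 -0.57893446  0.83296705]
 [ 0.          0.          0.          1.        ]]
44.95067546032907 277.87427255145155 203.8426358780974 [[-1.38643428e-02 -9.99900724e-01 -2.51433068e-03  2.30334277e-01]
 [-9.83064661e-01  1.40903541e-02 -1.82716543e-01  5.33524807e-01]
 [ 1.82733832e-01 -6.14951562e-05 -9.83162419e-01  9.28851549e-01]
 [ 0.00000000e+00  0.00000000e+00  0.00000000e+00  1.00000000e+00]]
[[ 3.93222803e-04 -3.28836840e-01  9.44386668e-01 -1.21172130e-01]
 [ 9.99999785e-01 -3.66215577e-04 -5.43895747e-04 -7.65812338e-04]
 [ 5.24702068e-04  9.44386678e-01  3.28836625e-01 -8.43777775e-02]
 [ 0.00000000e+00  0.00000000e+00  0.00000000e+00  1.00000000e+00]] 67.45213529977221 279.44846008588786 207.9803939538328
```

View pics/s0.png

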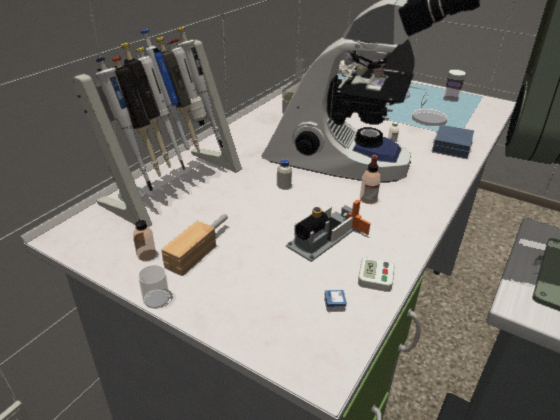

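View pics/t0.png

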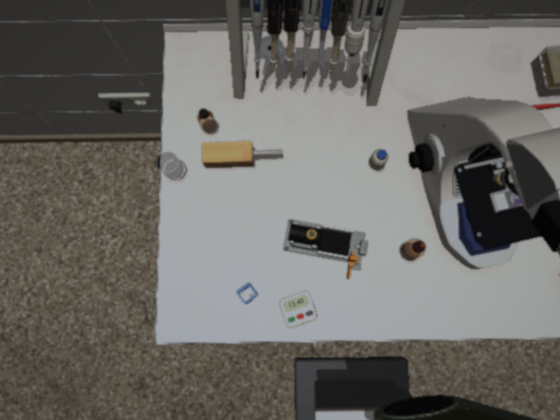

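View pics/w0.png

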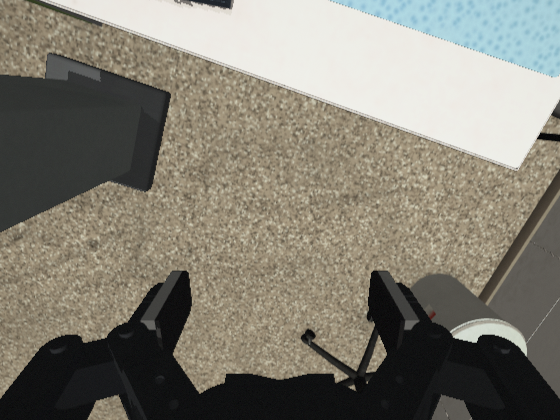

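```bash
python3 - <<'E'
from h import *
a=cv2.imread('pics/t0.png'); s=cv2.imread('pics/s0.png')
def crop(im,x0,y0,x1,y1,k,fn):
    c=cv2.resize(im[y0:y1,x0:x1],None,fx=k,fy=k,interpolation=cv2.INTER_CUBIC)
    for x in range(-(-x0//10)*10,x1,10):
        cv2.line(c,((x-x0)*k,0),((x-x0)*k,6),(0,0,255),1)
        if x%20==0: cv2.putText(c,str(x),((x-x0)*k,18),0,.4,(0,0,255),1)
    for y in range(-(-y0//10)*10,y1,10):
        cv2.line(c,(0,(y-y0)*k),(6,(y-y0)*k),(0,0,255),1)
        if y%20==0: cv2.putText(c,str(y),(8,(y-y0)*k+4),0,.4,(0,0,255),1)
    cv2.imwrite('pics/'+fn,c)
crop(a,270,205,380,285,7,'t0a.png'); crop(a,150,95,300,195,5,'t0b.png'); crop(s,280,190,380,260,8,'s0a.png'); crop(s,130,200,240,280,7,'s0b.png')
E
```

```text
(no output)
```

View pics/t0a.png

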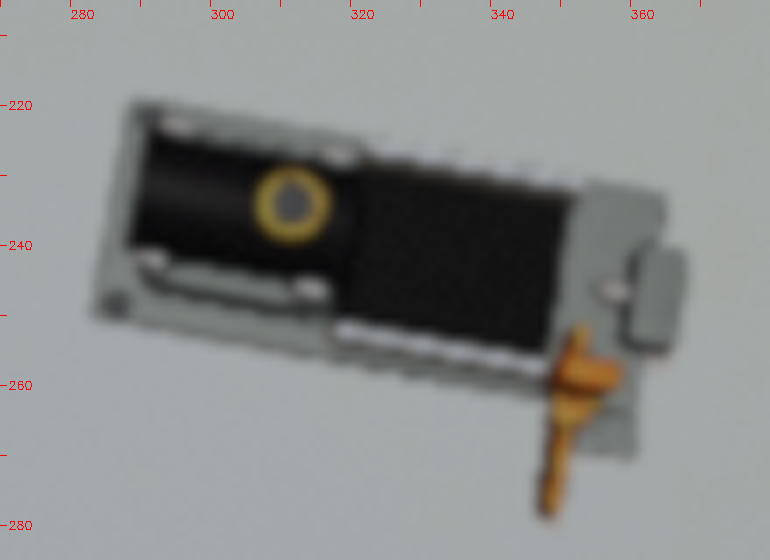

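View pics/t0b.png

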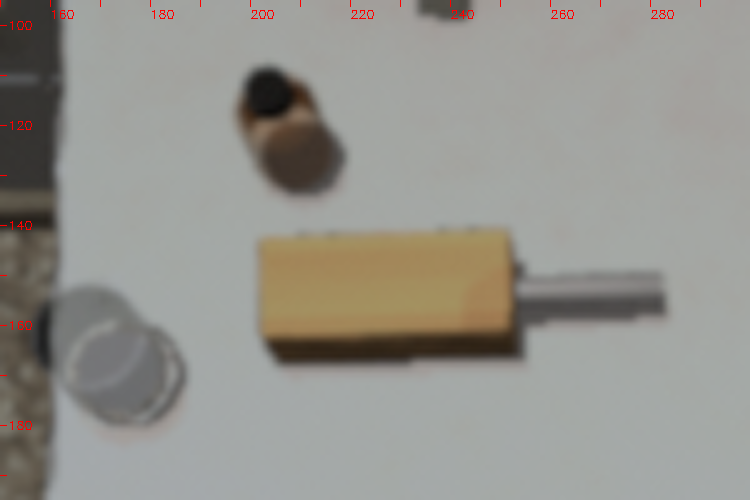

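View pics/s0a.png

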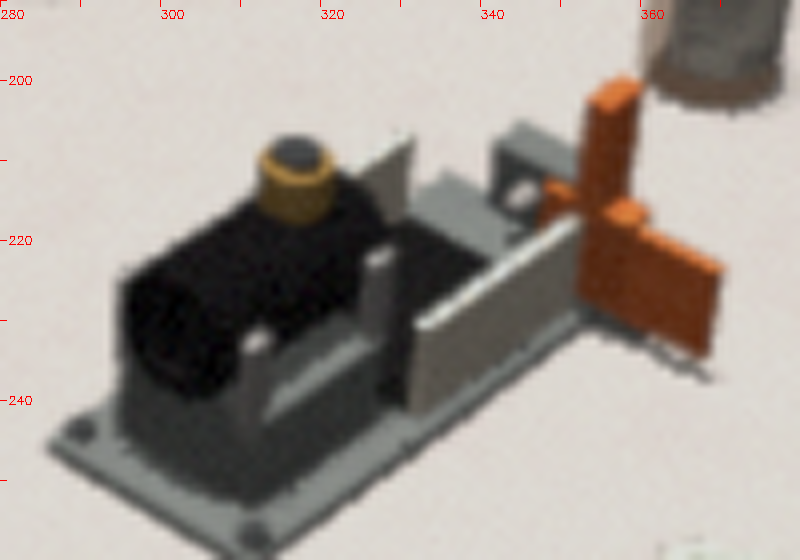

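View pics/s0b.png

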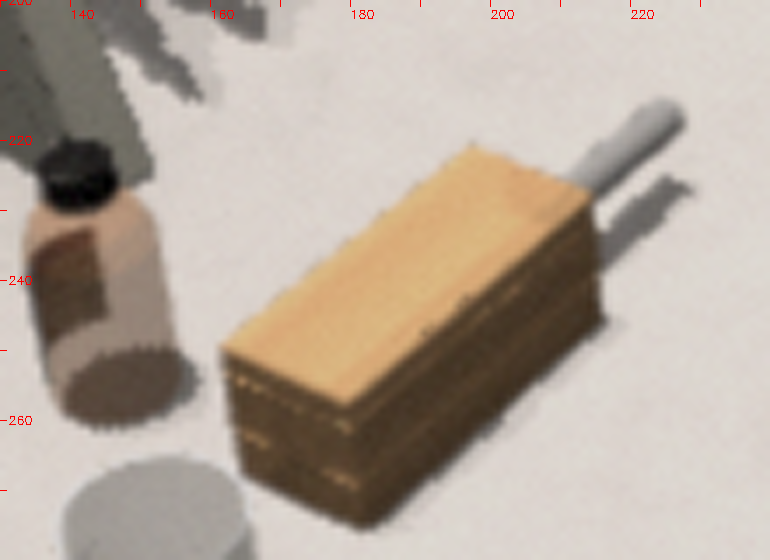

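```bash
cat >> h.py <<'E'
def proj(f,P,Tcw=None):
    P=np.atleast_2d(P); V=f['view'] if Tcw is None else Tcw
    c=P@V[:3,:3].T+V[:3,3]; fl=f['color'].shape[0]/2/np.tan(np.radians(f['fovy'])/2)
    return np.c_[f['cx']+fl*c[:,0]/c[:,2], f['cy']+fl*c[:,1]/c[:,2]]
def ray(f,uv,z,V=None):
    V=f['view'] if V is None else V
    fl=f['color'].shape[0]/2/np.tan(np.radians(f['fovy'])/2)
    d=V[:3,:3].T@np.array([(uv[0]-f['cx'])/fl,(uv[1]-f['cy'])/fl,1]); o=-V[:3,:3].T@V[:3,3]
    return o+d*(z-o[2])/d[2]
def place(p,L):
    L=np.atleast_2d(L); c,s=np.cos(p[2]),np.sin(p[2])
    return np.c_[p[0]+c*L[:,0]-s*L[:,1], p[1]+s*L[:,0]+c*L[:,1], L[:,2]]
def fit(obs,p0):
    from scipy.optimize import least_squares
    def r(p): return np.concatenate([(proj(f,place(p,np.array(L)/1000))[0]-uv)for f,L,uv in obs])
    q=least_squares(r,p0,loss='soft_l1'); print(q.x,np.degrees(q.x[2])); print(r(q.x).reshape(-1,2).round(1).tolist()); return q.x
E
python3 - <<'E'
from h import *
import pickle
f,g,s,w=pickle.load(open('f0.pkl','rb'))
o=[(g,(-36,32,6),(289.3,219.3)),(g,(-36,-32,6),(282.9,250.7)),(g,(12,0,81),(311.6,234)),(f,(-36,32,6),(285.6,245.6)),(f,(12,0,81),(317.1,209))]
p0=ray(g,(310,237),.03); st=fit(o,[p0[0],p0[1],-1.7])
for n,c in(('top',g),('scene',f)):
  print(n,proj(c,place(st,np.array([[98,-36,70],[98,12,70],[31,-24,34],[31,24,34],[120,32,6],[120,-32,6],[125,0,28]])/1000)).round(1).tolist())
T=[(201.6,143),(252,141),(252.6,161.4),(202.4,162.4)];S=[(161.4,249.7),(197.9,220.7),(214.3,227.9),(179.3,257.6)];L=[(-50,21,45),(50,21,45),(50,-21,45),(-50,-21,45)]
p0=ray(g,(227,152),.045); h=fit([(g,l,t) for l,t in zip(L,T)]+[(f,l,t) for l,t in zip(L,S)],[p0[0],p0[1],-1.57])
print(proj(g,place(h,[[.11,0,.025],[.05,0,.025]])),proj(f,place(h,[[.11,0,.025]])))
print('tip',ray(g,(282.5,153),.029))
for n,uv in(('am1',(210,126)),('white',(378,162)),('amb2',(411,252)),('beaker',(174,170)),('timer',(298,310)),('box',(247,294))): print(n,ray(g,uv,0.0))
E
```

```text
[ 0.4760848   0.17388946 -1.73377338] -99.33789759163271
[[-1.9, -0.2], [-0.2, -0.0], [-0.4, -0.4], [0.8, -1.1], [0.9, -1.1]]
top [[354.3, 260.4], [357.5, 234.8], [317.8, 250.4], [321.1, 225.9], [364.8, 230.5], [360.9, 262.4], [367.3, 245.6]]
scene [[360.0, 201.1], [339.5, 191.8], [332.6, 229.2], [312.5, 218.9], [335.0, 209.7], [360.7, 222.1], [350.1, 206.0]]
[ 0.64393498  0.32365807 -1.55495093] -89.0921256067249
[[-0.9, -0.9], [-0.9, -0.4], [-1.0, -0.3], [-1.7, 0.2], [0.2, -1.0], [0.4, -0.9], [2.0, -0.8], [1.0, -0.3]]
[[281.68228572 152.80882893]
 [251.89765579 153.68394352]] [[226.85212676 216.13960356]]
tip [0.64408968 0.2120754  0.029     ]
am1 [0.71312712 0.36210669 0.        ]
white [0.6304868 0.0156511 0.       ]
amb2 [ 0.44464995 -0.04074877  0.        ]
beaker [0.61962315 0.43502891 0.        ]
timer [0.33477511 0.18645867 0.        ]
box [0.36688426 0.28584891 0.        ]
```

```bash
cat >> h.py <<'E'
ST=np.array([0.4760848,0.17388946,-1.73377338]); HO=np.array([0.64393498,0.32365807,-1.55495093])
def to(pos,ydir_deg,st=None):
    """target TCP pos, tool down, tool y at heading ydir_deg"""
    s=arm.read_state(); Rc=R.from_quat(s['orientation'])
    a=np.radians(ydir_deg); y=np.array([np.cos(a),np.sin(a),0]); x=np.array([0,0,-1.]); z=np.cross(x,y)
    Rt=R.from_matrix(np.c_[x,y,z])
    print('trans cm',(Rc.inv().apply(np.array(pos)-s['eef_pos'])*100).round(2),'rot',(Rc.inv()*Rt).as_rotvec(degrees=True).round(2))
def S(x,y,z): return place(ST,np.array([x,y,z])/1000)[0]
def H(x,y,z): return place(HO,np.array([x,y,z])/1000)[0]
def info():
    s=arm.read_state(); m=R.from_quat(s['orientation']).as_matrix()
    print('t',s['t'],'pos',s['eef_pos'].round(4),'x',m[:,0].round(3),'y',m[:,1].round(3),'z',m[:,2].round(3),'F',s['wrist_force'].round(1),'g',round(s['gripper_width']*8.54,2)); print('q',s['joint_pos'].round(2))
E
python3 - <<'E'
from h import *
info()
print(S(98,-62,70),S(98,-36,50))
for a in (-99.34,80.66): to(S(98,-70,150),a)
E
```

```text
t 0.15 pos [ 0.1823 -0.5447  0.2524] x [-0.     0.002 -1.   ] y [ 0.317 -0.948 -0.002] z [-0.948 -0.317 -0.   ] F [-0.7  0.8 -0.1] g 8.54
q [-1.4   0.21  1.54 -0.    1.39 -0.15]
[0.39900525 0.087248   0.07      ] [0.42466071 0.08302933 0.05      ]
trans cm [ 10.35 -53.42 -39.89] rot [2.783e+01 1.000e-02 1.100e-01]
trans cm [ 10.35 -53.42 -39.89] rot [-1.5217e+02 -1.4000e-01  1.0000e-02]
```

```bash
python3 - <<'E'
from h import *
to(S(98,-80,140),-9.34)
E
sed -i 's/^$//' h.py
python3 -m creep '[{"grip":0,"translation":[2,-20,-15],"rot":[-31,0,0]},{"grip":0,"translation":[2,-20,-15],"rot":[-31,0,0]},{"grip":0,"translation":[2,-30,-20],"rot":[-45,0,0]},{"grip":0,"translation":[4,-40,-30],"rot":[-62,0,0]},{"grip":0,"translation":[6,-53,-39],"rot":[-62.2,0,0]},{"grip":0,"translation":[6,-53,-39],"rot":[-62.2,0,0]},{"grip":0,"translation":[6,-53,-39],"rot":[-62.2,0,0]},{"grip":0,"translation":[6,-53,-39],"rot":[-62.2,0,0]}]' 40
python3 - <<'E'
from h import *
info(); to(S(98,-80,140),-9.34)
E
```

```text
trans cm [ 11.35 -53.88 -39.  ] rot [-62.17  -0.07   0.09]
t: 0.95
eef_pos: [0.3037, -0.164, 0.2188]
orientation: [0.539, 0.458, -0.538, 0.459]
wrist_force: [0.9, 0.7, -0.7]
gripper_width: 0.002
t 0.95 pos [ 0.3037 -0.164   0.2188] x [ 0.001 -0.    -1.   ] y [ 0.987 -0.16   0.001] z [-0.16  -0.987  0.   ] F [ 0.9  0.7 -0.7] g 0.01
q [-0.75 -0.29  2.09  0.    1.34 -0.59]
trans cm [  7.88   3.59 -26.32] rot [ 0.16  0.   -0.04]
```

```bash

python3 -m creep '[{"grip":0,"translation":[4,1.8,-5],"rot":[0,0,0]},{"grip":0,"translation":[5,2.5,-10],"rot":[0,0,0]},{"grip":0,"translation":[7.9,3.6,-15],"rot":[0,0,0]},{"grip":0,"translation":[7.9,3.6,-20],"rot":[0,0,0]},{"grip":0,"translation":[7.9,3.6,-25],"rot":[0,0,0]},{"grip":0,"translation":[7.9,3.6,-26.3],"rot":[0.2,0,0]},{"grip":0,"translation":[7.9,3.6,-26.3],"rot":[0.2,0,0]}]'
python3 - <<'E'
from h import *
s,w=grab('wrist','w1.png'); info(); to(S(98,-80,64),-9.34)
grab('top','t1.png')
E
```

```text
t: 1.65
eef_pos: [0.3816, 0.0914, 0.1398]
orientation: [0.538, 0.459, -0.538, 0.458]
wrist_force: [-0.5, -0.8, -0.5]
gripper_width: 0.002
t 1.7 pos [0.3814 0.0895 0.1398] x [-0.001 -0.    -1.   ] y [ 0.987 -0.16  -0.001] z [-0.16  -0.987  0.   ] F [ 0.  -0.7 -1.1] g 0.01
q [ 0.01 -0.06  2.08 -0.    1.12  0.17]
trans cm [ 7.58 -0.02 -0.06] rot [0.14 0.02 0.05]
```

View pics/w1.png

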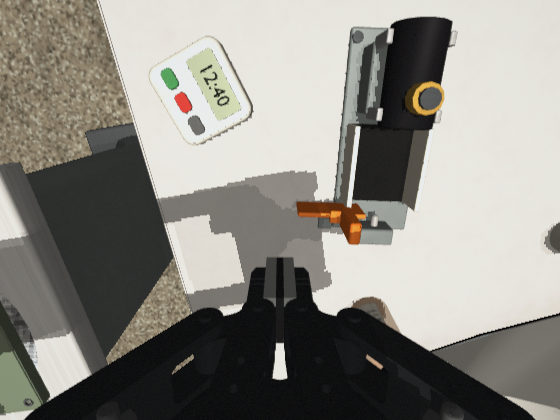

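```bash
cat >> h.py <<'E'
def crop(fn,x0,y0,x1,y1,k,out):
    im=cv2.imread('pics/'+fn); c=cv2.resize(im[y0:y1,x0:x1],None,fx=k,fy=k,interpolation=cv2.INTER_CUBIC)
    for x in range(-(-x0//10)*10,x1,10):
        cv2.line(c,((x-x0)*k,0),((x-x0)*k,6),(0,0,255),1)
        if x%20==0: cv2.putText(c,str(x),((x-x0)*k,18),0,.4,(0,0,255),1)
    for y in range(-(-y0//10)*10,y1,10):
        cv2.line(c,(0,(y-y0)*k),(6,(y-y0)*k),(0,0,255),1)
        if y%20==0: cv2.putText(c,str(y),(8,(y-y0)*k+4),0,.4,(0,0,255),1)
    cv2.imwrite('pics/'+out,c)
def wview(s,w):
    T=np.eye(4); T[:3,:3]=R.from_quat(s['orientation']).as_matrix(); T[:3,3]=s['eef_pos']
    w['view']=np.linalg.inv(T@w['T_tool_cam']); return w
E
python3 - <<'E'
from h import *
import pickle
s,w=grab('wrist','w2.png'); wview(s,w); pickle.dump(w,open('w2.pkl','wb'))
crop('w2.png',285,10,465,260,3,'w2a.png')
print(proj(w,[S(12,0,81),S(-36,-32,6),S(-36,32,6),S(98,-36,70),S(98,12,70),S(31,-24,34),S(96,-24,34)]))
E
```

```text
[[429.19091297  93.43994383]
 [347.55033802  23.33341448]
 [437.4705858   23.24348603]
 [346.84891553 232.32885364]
 [419.59519734 232.32770798]
 [360.38179322 123.42623624]
 [353.25479091 211.04175023]]
```

View pics/w2a.png

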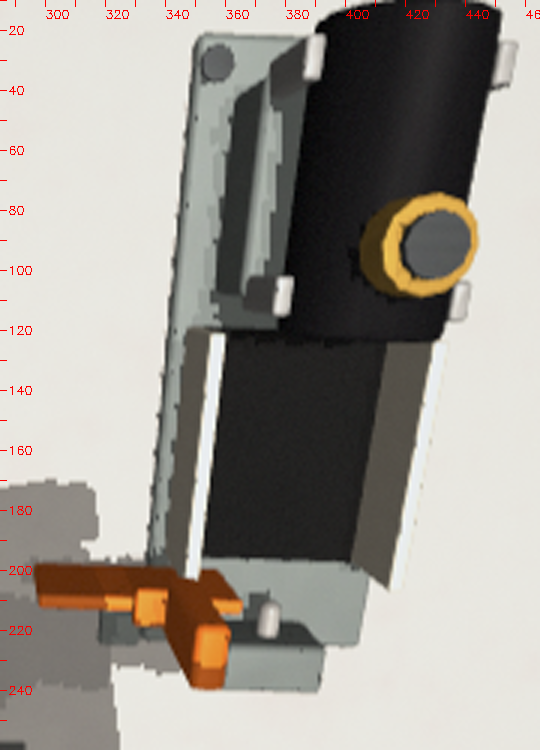

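```bash

python3 -m creep '[{"grip":0,"translation":[4,0,0],"rot":[0,0,0]},{"grip":0,"translation":[7.6,0,0],"rot":[0,0,0]},{"grip":0,"translation":[7.6,1,0],"rot":[0,0,0]},{"grip":0,"translation":[7.6,2,0],"rot":[0,0,0]},{"grip":0,"translation":[7.6,2.3,0],"rot":[0,0,0]},{"grip":0,"translation":[7.6,2.5,0],"rot":[0,0,0]}]'
python3 - <<'E'
from h import *
s,w=grab('wrist','w3.png'); info(); to(S(98,-6,64),-9.34)
E
```

```text
t: 2.4
eef_pos: [0.4092, 0.0831, 0.0661]
orientation: [0.541, 0.455, -0.539, 0.458]
wrist_force: [-0.1, 0.8, -0.5]
gripper_width: -0.001
t 2.45 pos [0.4089 0.0833 0.0658] x [ 0.004 -0.    -1.   ] y [ 0.986 -0.166  0.004] z [-0.166 -0.986 -0.001] F [ 0.3 -0.1  0.3] g -0.02
q [-0.01  0.14  2.07 -0.    0.93  0.16]
trans cm [ 0.2   4.56 -0.25] rot [-0.21 -0.04 -0.24]
```

View pics/w3.png

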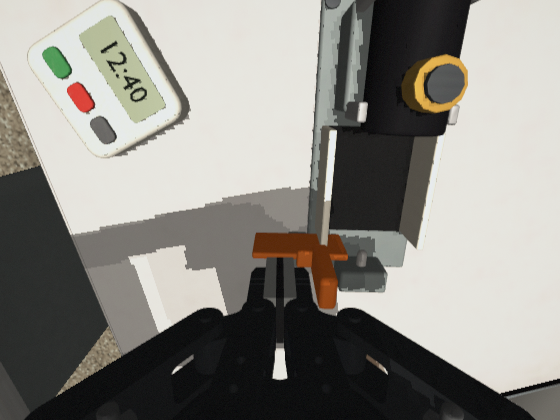

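```bash

python3 -m creep '[{"grip":0,"translation":[0.2,0.35,-0.2],"rot":[0,0,0]},{"grip":0,"translation":[0.2,0.7,-0.2],"rot":[0,0,0]},{"grip":0,"translation":[0.2,1.05,-0.2],"rot":[0,0,0]},{"grip":0,"translation":[0.2,1.4,-0.2],"rot":[0,0,0]},{"grip":0,"translation":[0.2,1.75,-0.2],"rot":[0,0,0]},{"grip":0,"translation":[0.2,2.1,-0.2],"rot":[0,0,0]}]'
python3 -m creep '[{"grip":0,"translation":[0,0.35,0],"rot":[0,0,0]},{"grip":0,"translation":[0,0.7,0],"rot":[0,0,0]},{"grip":0,"translation":[0,1.05,0],"rot":[0,0,0]},{"grip":0,"translation":[0,1.4,0],"rot":[0,0,0]},{"grip":0,"translation":[0,1.75,0],"rot":[0,0,0]}]'
python3 - <<'E'
from h import *
s,w=grab('wrist','w4.png'); info(); to(S(98,-6,64),-9.34)
E
```

```text
t: 3.05
eef_pos: [0.4273, 0.0821, 0.0619]
orientation: [-0.539, -0.457, 0.54, -0.457]
wrist_force: [-2.7, -0.6, 1.6]
gripper_width: 0.001
t: 3.55
eef_pos: [0.4413, 0.0797, 0.0612]
orientation: [-0.538, -0.459, 0.542, -0.455]
wrist_force: [-14.4, 3.0, 7.4]
gripper_width: 0.0
t 3.6 pos [0.4429 0.0795 0.0612] x [-0.005  0.001 -1.   ] y [ 0.986 -0.165 -0.005] z [-0.165 -0.986  0.   ] F [-4.  -0.5 -1.1] g 0.02
q [-0.02  0.21  1.99  0.    0.94  0.15]
trans cm [-0.28  1.15 -0.06] rot [-0.18  0.02  0.3 ]
```

View pics/w4.png

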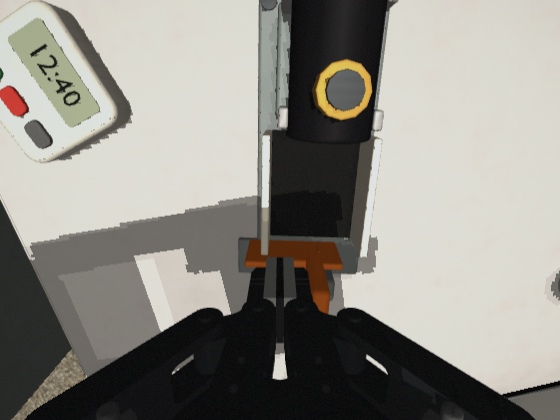

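```bash

python3 -m creep '[{"grip":0,"translation":[-0.1,0.35,0],"rot":[0,0,0]},{"grip":0,"translation":[-0.1,0.6,0],"rot":[0,0,0]},{"grip":0,"translation":[-0.1,0.8,0],"rot":[0,0,0]}]'
python3 -m creep '[{"grip":0,"translation":[0,0.2,0],"rot":[0,0,0]},{"grip":0,"translation":[0,0.4,0],"rot":[0,0,0]}]'
```

```text
t: 3.9
eef_pos: [0.453, 0.078, 0.063]
orientation: [0.54, 0.457, -0.54, 0.457]
wrist_force: [-2.9, 0.8, -0.8]
gripper_width: -0.002
t: 4.1
eef_pos: [0.4539, 0.0778, 0.0628]
orientation: [-0.538, -0.459, 0.541, -0.455]
wrist_force: [-13.5, 2.7, 9.4]
gripper_width: -0.0
```

```bash

python3 -m creep '[{"grip":0,"translation":[0,0.15,0],"rot":[0,0,0]},{"grip":0,"translation":[0,0.3,0],"rot":[0,0,0]}]'
python3 - <<'E'
from h import *
info()
s,w=grab('wrist','w5.png');s,w=grab('scene','s5.png')
crop('w5.png',200,50,400,320,3,'w5a.png');crop('s5.png',280,180,380,260,7,'s5a.png')
E
```

```text
t: 4.3
eef_pos: [0.4542, 0.0777, 0.0622]
orientation: [-0.537, -0.46, 0.543, -0.453]
wrist_force: [-17.6, 2.6, 13.9]
gripper_width: 0.002
t 4.3 pos [0.4542 0.0777 0.0622] x [-0.013  0.002 -1.   ] y [ 0.986 -0.165 -0.013] z [-0.165 -0.986  0.001] F [-17.6   2.6  13.9] g 0.02
q [-0.02  0.24  1.96  0.    0.96  0.15]
```

View pics/w5a.png

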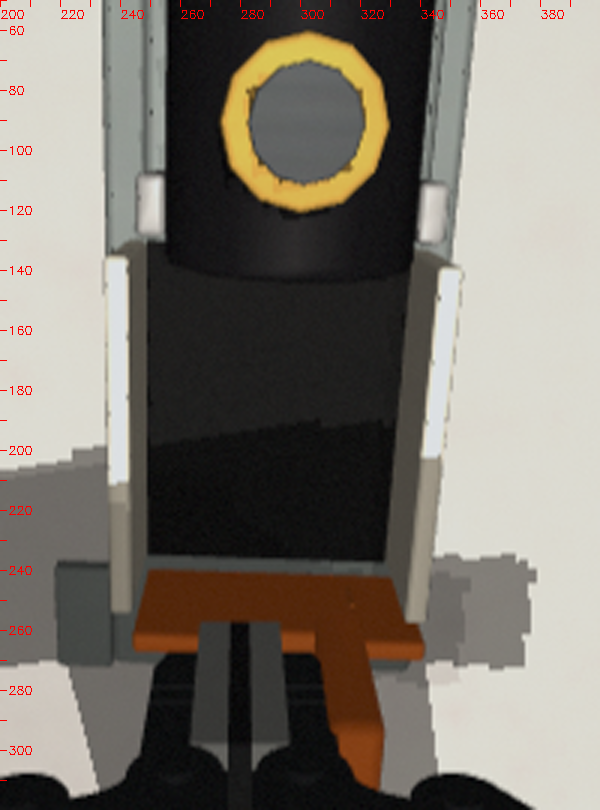

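View pics/s5a.png

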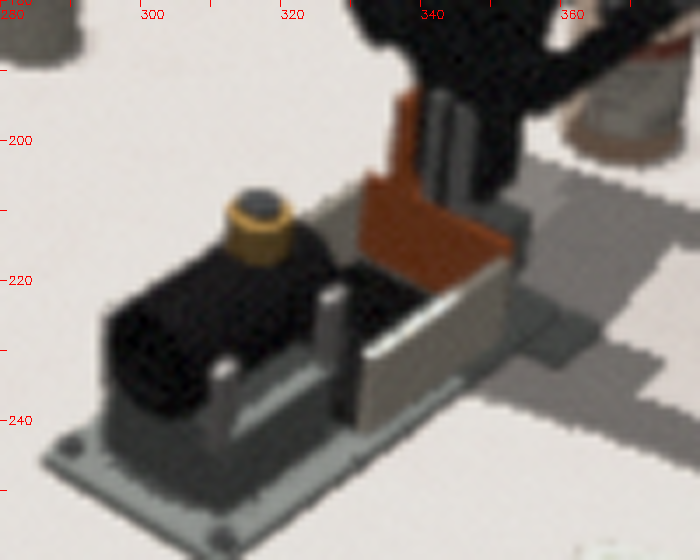

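```bash

python3 -m creep '[{"grip":0,"translation":[0,-1,0],"rot":[0,0,0]},{"grip":0,"translation":[-1,-2,0],"rot":[0,0,0]},{"grip":2,"translation":[-6,-2.5,0],"rot":[0,0,0]},{"grip":4,"translation":[-10,-2.5,0],"rot":[0,0,0]},{"grip":4,"translation":[-10,-2.5,-0],"rot":[0,0,0]}]'
python3 - <<'E'
from h import *
info()
s,w=grab('wrist','w6.png'); wview(s,w)
crop('w6.png',300,100,460,300,4,'w6a.png')
print(proj(w,[S(98,12,70)]))
s,w=grab('scene','s6.png');crop('s6.png',280,180,380,260,7,'s6a.png')
to(H(72,0,140),.91)
E
```

```text
t: 4.9
eef_pos: [0.4416, 0.0809, 0.1704]
orientation: [0.545, 0.453, -0.535, 0.461]
wrist_force: [-0.1, 0.2, 1.0]
gripper_width: 0.47
t 4.9 pos [0.4416 0.0809 0.1704] x [ 0.019 -0.    -1.   ] y [ 0.986 -0.165  0.018] z [-0.165 -0.986 -0.003] F [-0.1  0.2  1. ] g 4.01
q [-0.01  0.01  1.94 -0.    1.17  0.15]
[[319.02771923 219.1575739 ]]
trans cm [  2.69  17.64 -20.27] rot [-10.41  -0.02  -0.43]
```

View pics/w6.png

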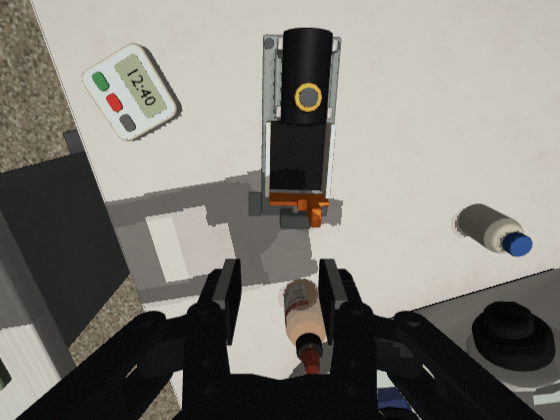

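View pics/s6a.png

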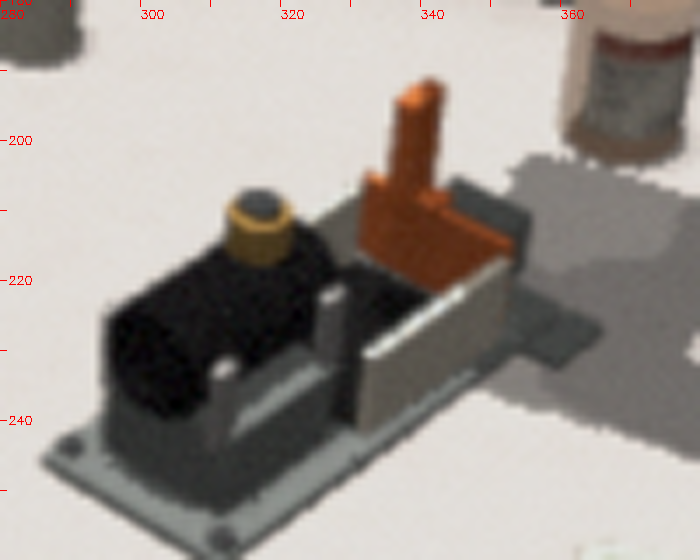

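```bash

python3 -m creep '[{"grip":4,"translation":[0,4,-4],"rot":[-5,0,0]},{"grip":4,"translation":[0,7,-8],"rot":[-10.4,0,-0.4]},{"grip":4,"translation":[1,10,-12],"rot":[-10.4,0,-0.4]},{"grip":4,"translation":[2,13.5,-16],"rot":[-10.4,0,-0.4]},{"grip":4,"translation":[2.7,17.6,-20.3],"rot":[-10.4,0,-0.4]},{"grip":4,"translation":[2.7,17.6,-20.3],"rot":[-10.4,0,-0.4]},{"grip":4,"translation":[2.7,17.6,-20.3],"rot":[-10.4,0,-0.4]}]'
python3 - <<'E'
from h import *
info()
s,w=grab('wrist','w7.png'); wview(s,w)
print(proj(w,[H(50,0,25),H(110,0,25),H(50,21,45),H(50,-21,45)]))
to(H(72,0,39),.91)
E
```

```text
t: 5.7
eef_pos: [0.6429, 0.2536, 0.1326]
orientation: [0.494, 0.507, -0.498, 0.502]
wrist_force: [0.6, 0.0, 0.2]
gripper_width: 0.465
t 5.7 pos [0.6429 0.2536 0.1326] x [-0.009  0.    -1.   ] y [ 1.     0.017 -0.009] z [ 0.017 -1.    -0.   ] F [0.6 0.  0.2] g 3.97
q [0.25 0.56 1.32 0.   1.27 0.23]
[[284.59633552 190.46971777]
 [284.1373131  261.14395992]
 [315.01646324 198.49731856]
 [254.57774521 198.27707954]]
trans cm [9.4  0.44 0.08] rot [0.04 0.02 0.58]
```

View pics/w7.png

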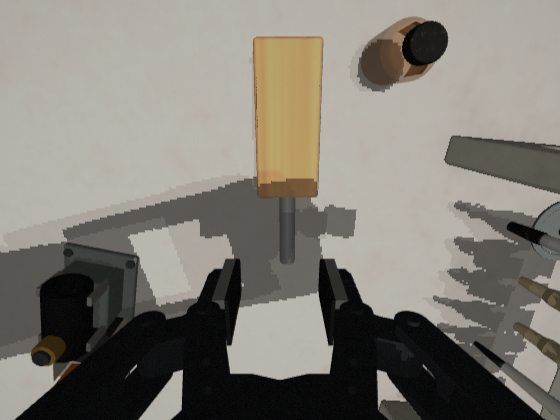

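```bash

python3 -m creep '[{"grip":4,"translation":[4,0.5,0],"rot":[0,0,0.6]},{"grip":4,"translation":[8,0.5,0],"rot":[0,0,0.6]},{"grip":4,"translation":[9.4,0.5,0.1],"rot":[0,0,0.6]},{"grip":4,"translation":[9.4,0.5,0.1],"rot":[0,0,0.6]},{"grip":4,"translation":[9.4,0.5,0.1],"rot":[0,0,0.6]}]'
python3 - <<'E'
from h import *
info()
s,w=grab('wrist','w8.png'); wview(s,w)
to(H(72,0,39),.91)
E
```

```text
t: 6.25
eef_pos: [0.6468, 0.2509, 0.0432]
orientation: [0.498, 0.503, -0.495, 0.505]
wrist_force: [-0.2, 0.5, 1.3]
gripper_width: 0.468
t 6.25 pos [0.6468 0.2509 0.0432] x [ 0.005  0.001 -1.   ] y [1.    0.015 0.005] z [ 0.015 -1.    -0.001] F [-0.2  0.5  1.3] g 4.0
q [ 0.25  0.66  1.36 -0.    1.11  0.23]
trans cm [ 0.55 -0.29 -0.04] rot [-0.04 -0.08 -0.42]
```

View pics/w8.png

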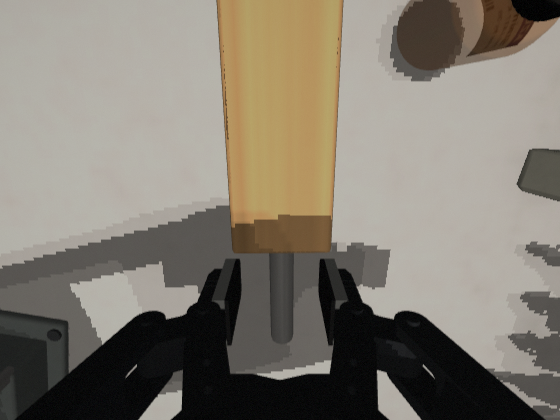

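```bash

python3 -m creep '[{"grip":4,"translation":[0.4,0,0],"rot":[0,0,-0.4]},{"grip":2,"translation":[0.4,0,0],"rot":[0,0,-0.4]},{"grip":0.5,"translation":[0.4,0,0],"rot":[0,0,-0.4]},{"grip":0.5,"translation":[0.4,0,0],"rot":[0,0,-0.4]},{"grip":0.5,"translation":[0.4,0,0],"rot":[0,0,-0.4]}]' 60
python3 - <<'E'
from h import *
info()
s,w=grab('wrist','w9.png'); wview(s,w)
to(H(172,0,39),.91)
E
```

```text
t: 6.8
eef_pos: [0.647, 0.2514, 0.0388]
orientation: [0.496, 0.505, -0.496, 0.503]
wrist_force: [0.6, -1.4, 2.0]
gripper_width: 0.109
t 6.8 pos [0.647  0.2514 0.0388] x [-0.002  0.001 -1.   ] y [ 1.     0.016 -0.002] z [ 0.016 -1.    -0.001] F [ 0.6 -1.4  2. ] g 0.93
q [0.25 0.67 1.36 0.   1.11 0.23]
trans cm [-0.03 -0.19  9.97] rot [-0.02 -0.05  0.11]
```

View pics/w9.png

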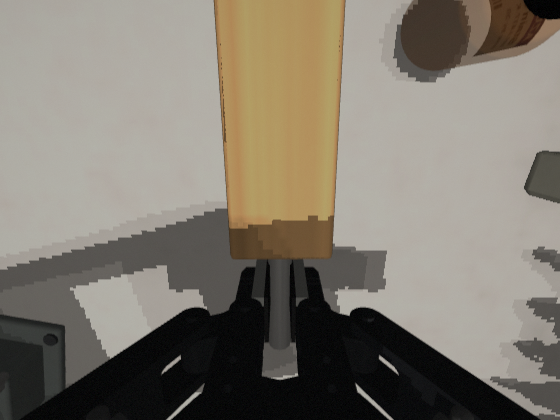

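```bash

python3 -m creep '[{"grip":0.4,"translation":[0,0,1.0],"rot":[0,0,0]},{"grip":0.4,"translation":[0,0,2.5],"rot":[0,0,0]},{"grip":0.4,"translation":[0,0,4],"rot":[0,0,0]},{"grip":0.4,"translation":[0,0,5.5],"rot":[0,0,0]},{"grip":0.4,"translation":[0,0,7],"rot":[0,0,0]},{"grip":0.4,"translation":[0,0,8.5],"rot":[0,0,0]},{"grip":0.4,"translation":[0,0,10.2],"rot":[0,0,0]},{"grip":0.4,"translation":[0,0,10.2],"rot":[0,0,0]}]' 70
python3 - <<'E'
from h import *
info()
s,w=grab('wrist','w10.png'); s,w=grab('scene','s10.png'); crop('s10.png',130,160,270,280,5,'s10a.png')
E
```

```text
t: 7.65
eef_pos: [0.6474, 0.1459, 0.0371]
orientation: [0.495, 0.504, -0.498, 0.502]
wrist_force: [-0.0, 0.5, -1.3]
gripper_width: 0.103
t 7.65 pos [0.6474 0.1459 0.0371] x [-0.005 -0.001 -1.   ] y [ 1.     0.013 -0.005] z [ 0.013 -1.     0.001] F [-0.   0.5 -1.3] g 0.88
q [ 0.09  0.62  1.45 -0.    1.08  0.08]
```

View pics/w10.png

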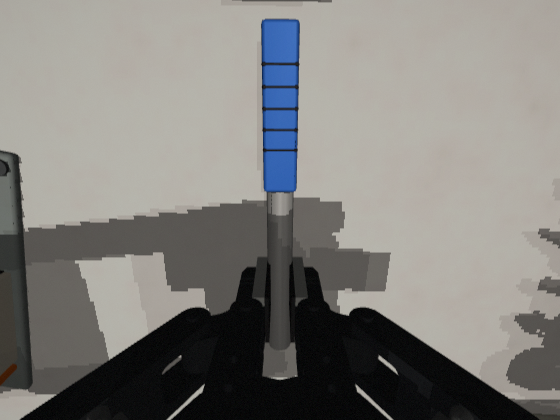

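View pics/s10a.png

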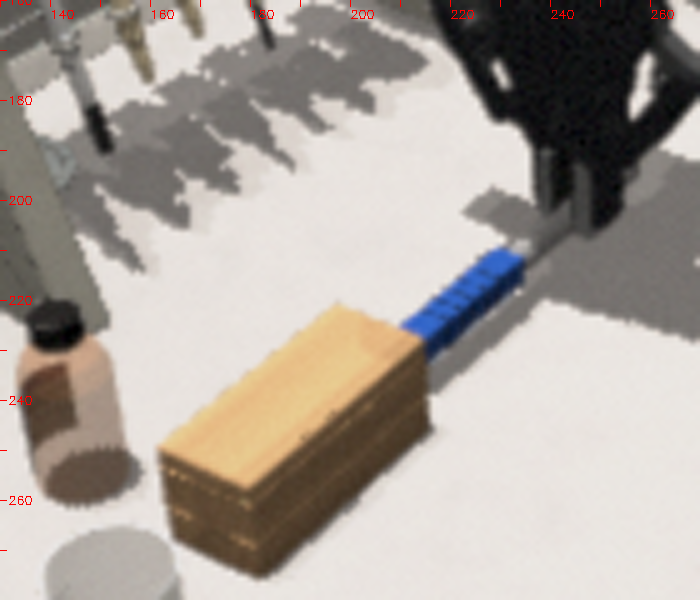

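```bash

python3 -m creep '[{"grip":0.4,"translation":[0,-1.5,0],"rot":[2,0,0]},{"grip":0.4,"translation":[0,-3,0],"rot":[5,0,0]},{"grip":0.4,"translation":[0,-4.5,0],"rot":[8,0,0]},{"grip":0.4,"translation":[0,-6,0],"rot":[10.1,0,0]},{"grip":0.4,"translation":[0,-7,0],"rot":[10.1,0,0]},{"grip":0.4,"translation":[0.5,-7,0],"rot":[10.1,0,0]},{"grip":0.4,"translation":[1,-7,0],"rot":[10.1,0,0]},{"grip":0.4,"translation":[1,-7,0],"rot":[10.1,0,0]}]' 70
python3 - <<'E'
from h import *
info()
s,w=grab('scene','s11.png'); crop('s11.png',180,160,340,280,5,'s11a.png')
E
```

```text
t: 8.55
eef_pos: [0.5779, 0.1482, 0.0272]
orientation: [-0.537, -0.46, 0.539, -0.457]
wrist_force: [-0.7, -0.1, -0.8]
gripper_width: 0.105
t 8.55 pos [0.5779 0.1482 0.0272] x [-0.004  0.    -1.   ] y [ 0.987 -0.16  -0.004] z [-0.16  -0.987  0.   ] F [-0.7 -0.1 -0.8] g 0.89
q [0.11 0.52 1.63 0.   0.99 0.27]
```

View pics/s11a.png

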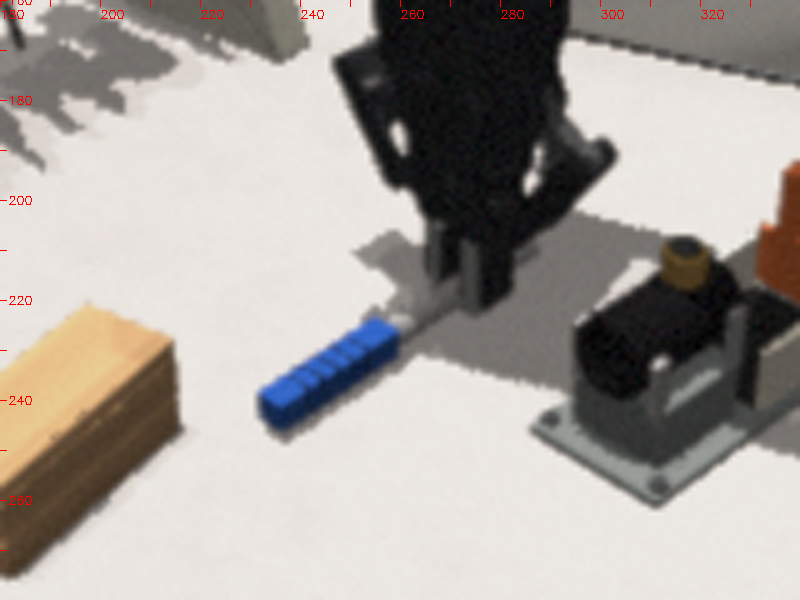

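```bash

python3 -m creep '[{"grip":0.4,"translation":[0.2,0,0],"rot":[0,0,0]},{"grip":0.4,"translation":[0.4,0,0],"rot":[0,0,0]},{"grip":0.4,"translation":[0.4,0,0],"rot":[0,0,0]}]'
python3 -m creep '[{"grip":1.5,"translation":[0,0,0],"rot":[0,0,0]},{"grip":4,"translation":[0,0,0],"rot":[0,0,0]},{"grip":4,"translation":[0,0,0],"rot":[0,0,0]},{"grip":4,"translation":[-3,0,0],"rot":[0,0,0]},{"grip":4,"translation":[-6,0,0],"rot":[0,0,0]},{"grip":4,"translation":[-10,0,0],"rot":[0,0,0]},{"grip":4,"translation":[-10,0,-3],"rot":[0,0,0]},{"grip":4,"translation":[-10,0,-3],"rot":[0,0,0]}]'
python3 - <<'E'
from h import *
import pickle
info()
s,w=grab('wrist','w12.png'); wview(s,w); pickle.dump(w,open('w12.pkl','wb'))
s,w=grab('top','t12.png'); crop('t12.png',230,140,370,260,5,'t12a.png')
E
```

```text
t: 8.9
eef_pos: [0.5779, 0.1481, 0.0238]
orientation: [-0.538, -0.459, 0.539, -0.457]
wrist_force: [0.2, -0.7, -1.0]
gripper_width: 0.103
t: 9.7
eef_pos: [0.585, 0.1803, 0.127]
orientation: [0.539, 0.459, -0.537, 0.459]
wrist_force: [-0.1, -0.5, -0.5]
gripper_width: 0.466
t 9.7 pos [0.585  0.1803 0.127 ] x [ 0.002  0.003 -1.   ] y [ 0.987 -0.158  0.002] z [-0.158 -0.987 -0.003] F [-0.1 -0.5 -0.5] g 3.98
q [0.16 0.41 1.56 0.   1.17 0.31]
```

View pics/w12.png

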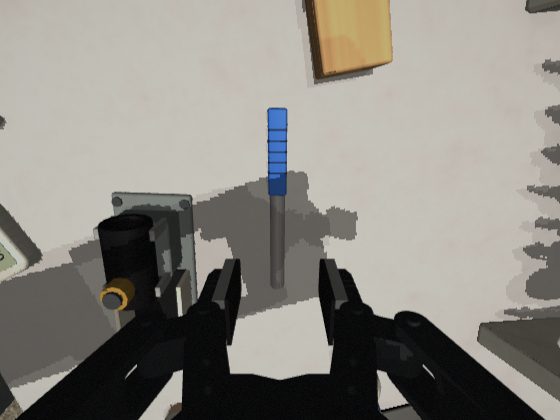

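View pics/t12a.png

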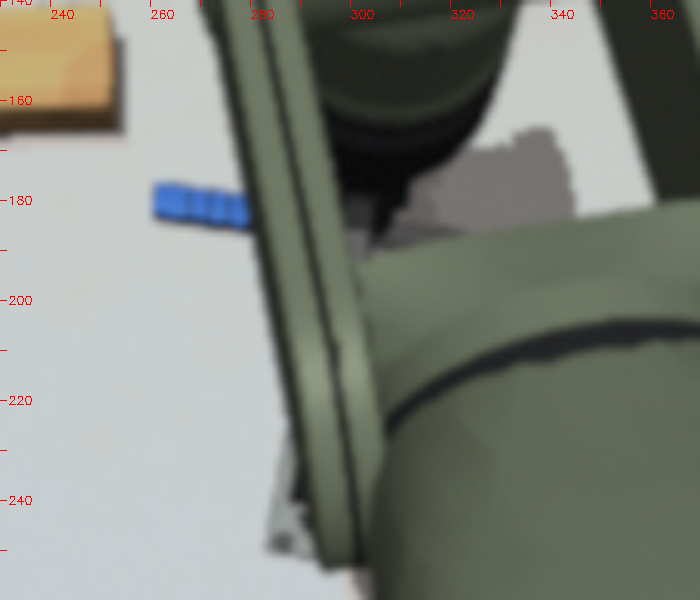

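```bash
python3 - <<'E'
from h import *
import pickle
f,g,_,_=pickle.load(open('f0.pkl','rb')); w=pickle.load(open('w12.pkl','rb')); w2=pickle.load(open('w2.pkl','rb'))
e=ray(w,(277.5,108),.014); j=ray(w,(277.5,194),.007); t=ray(w,(278,288),.006)
print('handle end',e,'tip',t,'len',np.linalg.norm(e[:2]-t[:2]),'heading',np.degrees(np.arctan2(*(t-e)[[1,0]])))
crop('w12.png',80,180,220,330,5,'w12a.png')
print(proj(w,[S(-36,-32,6),S(-36,32,6),S(12,0,81),S(-30,0,67),S(-30,0,50)]))
c=(e+t)/2;print(c); 
o=[(g,(-36,32,6),(289.3,219.3)),(g,(-36,-32,6),(282.9,250.7)),(g,(12,0,81),(311.6,234)),(f,(-36,32,6),(285.6,245.6)),(f,(12,0,81),(317.1,209)),(w2,(12,0,81),(429,91.3)),(w2,(-36,-32,6),(350.3,22.3))]
fit(o,ST)
E
```

```text
handle end [0.59547483 0.25898608 0.014     ] tip [0.57123714 0.10745852 0.006     ] len 0.15345379526134284 heading -99.08779977420448
[[108.07966701 195.04872865]
 [187.81371419 195.30620272]
 [110.96820337 302.77617868]
 [110.83463114 232.287731  ]
 [123.52721157 222.29306698]]
[0.58335599 0.1832223  0.01      ]
[ 0.47640157  0.17437944 -1.75278332] -100.4270864736023
[[-1.8, -0.7], [-0.7, -0.6], [-0.6, -0.4], [0.5, -1.3], [0.7, -0.9], [0.4, 1.1], [-1.3, -0.8]]
```

View pics/w12a.png

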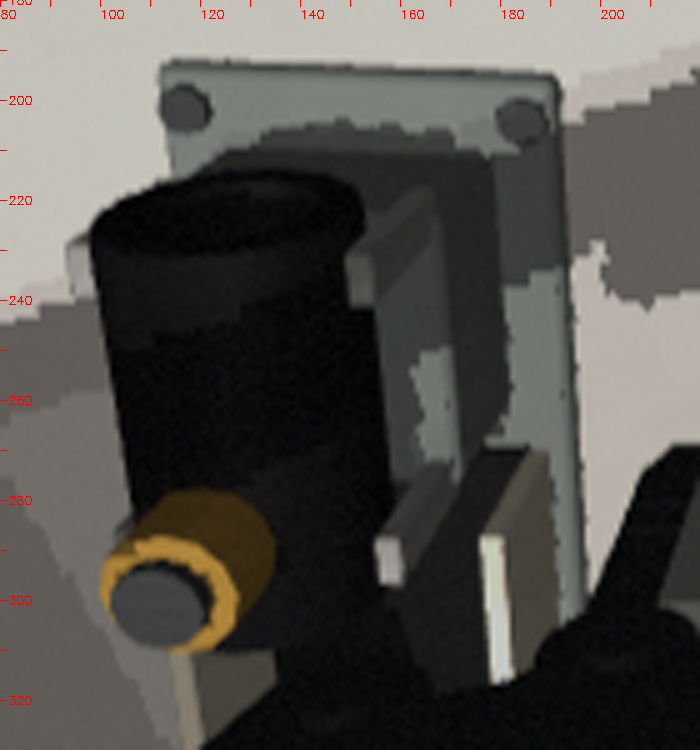

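```bash
python3 - <<'E'
from h import *
import pickle
f,g,_,_=pickle.load(open('f0.pkl','rb')); w=pickle.load(open('w12.pkl','rb')); w2=pickle.load(open('w2.pkl','rb'))
o=[(g,(-36,32,6),(289.3,219.3)),(g,(-36,-32,6),(282.9,250.7)),(g,(12,0,81),(311.6,234)),(f,(-36,32,6),(285.6,245.6)),(f,(12,0,81),(317.1,209)),(w2,(12,0,81),(429,91.3)),(w2,(-36,-32,6),(350.3,22.3)),
(w,(-36,-32,6),(112.4,193)),(w,(-36,32,6),(191,194.6)),(w,(12,0,81),(114,298.4))]
fit(o,ST); fit(o[5:],ST)
E
```

```text
[ 0.47753554  0.17452477 -1.75074005] -100.31001599524328
[[-2.0, -1.2], [-0.8, -1.1], [-0.7, -1.0], [-0.1, -1.4], [0.1, -1.1], [2.5, 0.4], [0.1, -1.2], [-2.2, 0.4], [-0.8, 0.3], [-1.5, 3.2]]
[ 0.47797965  0.17459492 -1.74851408] -100.18247741718116
[[3.4, 0.1], [0.6, -1.3], [-1.8, 0.3], [-0.4, 0.1], [-0.8, 3.0]]
```

```bash
sed -i 's/^ST=.*; HO/ST=np.array([0.4776,0.1745,np.radians(-100.2)]); HO/' h.py; python3 - <<'E'
from h import *
to([.590,.2252,.0235],-9.09)
E
```

```text
trans cm [10.07  0.   -4.78] rot [-0.04  0.02  0.21]
```

```bash

python3 -m creep '[{"grip":4,"translation":[0,0,-3],"rot":[0,0,0]},{"grip":4,"translation":[2,0,-4.8],"rot":[0,0,0]},{"grip":4,"translation":[5,0,-4.8],"rot":[0,0,0]},{"grip":4,"translation":[8,0,-4.8],"rot":[0,0,0]},{"grip":4,"translation":[9.5,0,-4.8],"rot":[0,0,0]},{"grip":4,"translation":[9.8,0,-4.8],"rot":[0,0,0]},{"grip":4,"translation":[9.8,0,-4.8],"rot":[0,0,0]}]'
python3 - <<'E'
from h import *
info(); to([.590,.2252,.0235],-9.09)
s,w=grab('wrist','w13.png')
E
```

```text
t: 10.5
eef_pos: [0.5902, 0.2246, 0.0258]
orientation: [-0.537, -0.459, 0.54, -0.457]
wrist_force: [1.1, -0.5, 0.2]
gripper_width: 0.466
t 10.5 pos [0.5902 0.2246 0.0258] x [-0.005  0.    -1.   ] y [ 0.987 -0.161 -0.005] z [-0.161 -0.987  0.   ] F [ 1.1 -0.5  0.2] g 3.98
q [0.23 0.58 1.54 0.   1.02 0.39]
trans cm [ 0.23 -0.03 -0.05] rot [-0.15  0.03  0.26]
```

View pics/w13.png

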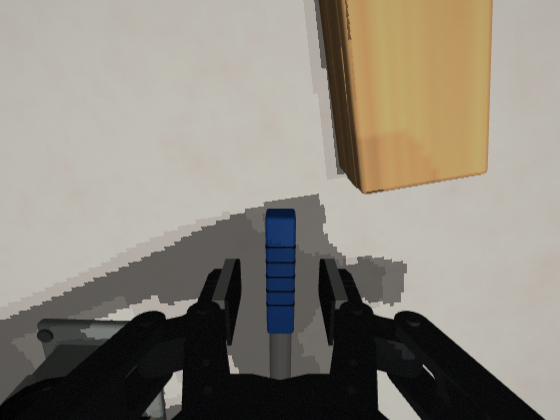

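Handle lies centred between the pads (x≈280). Lower 2 mm, close, lift.

```bash

python3 -m creep '[{"grip":4,"translation":[0.2,0,0],"rot":[0,0,0.2]},{"grip":1,"translation":[0.2,0,0],"rot":[0,0,0.2]},{"grip":0.5,"translation":[0.2,0,0],"rot":[0,0,0.2]},{"grip":0.5,"translation":[0.2,0,0],"rot":[0,0,0.2]},{"grip":0.5,"translation":[0.2,0,0],"rot":[0,0,0.2]}]' 80
python3 -m creep '[{"grip":0.5,"translation":[-1,0,0],"rot":[0,0,0]},{"grip":0.5,"translation":[-3,0,0],"rot":[0,0,0]},{"grip":0.5,"translation":[-5,0,-2],"rot":[0,0,0]},{"grip":0.5,"translation":[-6,0,-5],"rot":[0,0,0]},{"grip":0.5,"translation":[-6,0,-8],"rot":[0,0,0]},{"grip":0.5,"translation":[-6,0,-10],"rot":[0,0,0]},{"grip":0.5,"translation":[-6,0,-10],"rot":[0,0,0]}]' 80
python3 - <<'E'
from h import *
info(); 
s,w=grab('wrist','w14.png');s,w=grab('scene','s14.png'); crop('s14.png',130,130,290,250,5,'s14a.png')
E
```

```text
t: 11.05
eef_pos: [0.5913, 0.2254, 0.0256]
orientation: [0.539, 0.458, -0.538, 0.459]
wrist_force: [-1.5, -1.4, 6.2]
gripper_width: 0.131
t: 11.75
eef_pos: [0.6062, 0.3267, 0.0846]
orientation: [0.538, 0.459, -0.537, 0.459]
wrist_force: [0.7, -0.5, -0.6]
gripper_width: 0.135
t 11.75 pos [0.6062 0.3267 0.0846] x [ 0.001  0.001 -1.   ] y [ 0.988 -0.157  0.001] z [-0.157 -0.988 -0.001] F [ 0.7 -0.5 -0.6] g 1.15
q [0.37 0.6  1.36 0.   1.17 0.53]
```

View pics/w14.png

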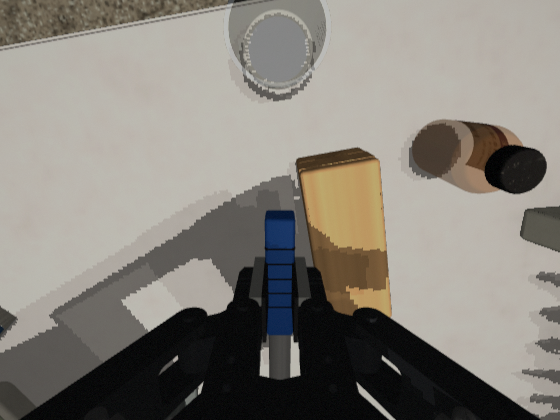

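View pics/s14a.png

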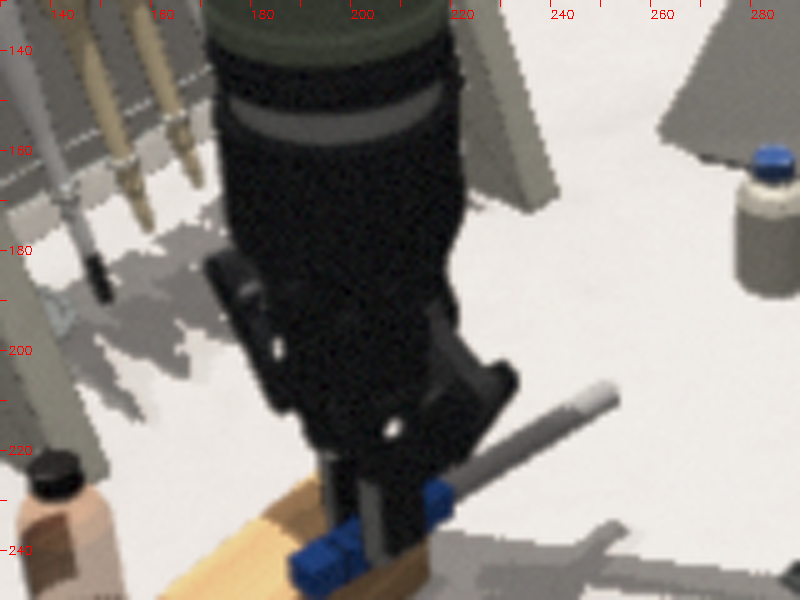

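```bash
python3 - <<'E'
from h import *
import pickle
f=pickle.load(open('f0.pkl','rb'))[0]
c=np.array([.6062,.3267,.066]); d=np.array([-.157,-.988,0])
for L in(.1175,):
  for dz in(-.01,0,.01): print(proj(f,c+L*d+[0,0,dz]), proj(f,c-.0325*d))
E
```

```text
[[251.73234435 212.00308861]] [[189.77587612 245.34549486]]
[[251.6573356 207.6559119]] [[189.77587612 245.34549486]]
[[251.58135244 203.25226274]] [[189.77587612 245.34549486]]
```

```bash
python3 - <<'E'
from h import *
to(S(-172,0,68.6),-10.2)
E
```

```text
trans cm [ 1.53 -9.97 -0.42] rot [1.05 0.06 0.05]
```

```bash

python3 -m creep '[{"grip":0.5,"translation":[0,-2,-0.4],"rot":[1.05,0,0]},{"grip":0.5,"translation":[0,-5,-0.4],"rot":[1.05,0,0]},{"grip":0.5,"translation":[0.7,-8,-0.4],"rot":[1.05,0,0]},{"grip":0.5,"translation":[1.5,-10,-0.4],"rot":[1.05,0,0]},{"grip":0.5,"translation":[1.5,-10,-0.4],"rot":[1.05,0,0]},{"grip":0.5,"translation":[1.5,-10,-0.4],"rot":[1.05,0,0]}]' 80
python3 - <<'E'
from h import *
import pickle
info(); to(S(-172,0,68.6),-10.2)
s,w=grab('top','t15.png'); crop('t15.png',220,180,340,280,6,'t15a.png')
s,w=grab('scene','s15.png'); crop('s15.png',210,190,350,290,5,'s15a.png')
s,w=grab('wrist','w15.png')
E
```

```text
t: 12.45
eef_pos: [0.5086, 0.3429, 0.0692]
orientation: [-0.543, -0.453, 0.543, -0.453]
wrist_force: [0.8, 0.2, -0.5]
gripper_width: 0.133
t 12.45 pos [0.5086 0.3429 0.0692] x [ 0.    -0.001 -1.   ] y [ 0.984 -0.178  0.   ] z [-0.178 -0.984  0.   ] F [ 0.8  0.2 -0.5] g 1.13
q [ 0.45  0.49  1.58 -0.    1.07  0.63]
trans cm [ 0.06 -0.07 -0.08] rot [-0.08  0.03 -0.02]
```

View pics/t15a.png

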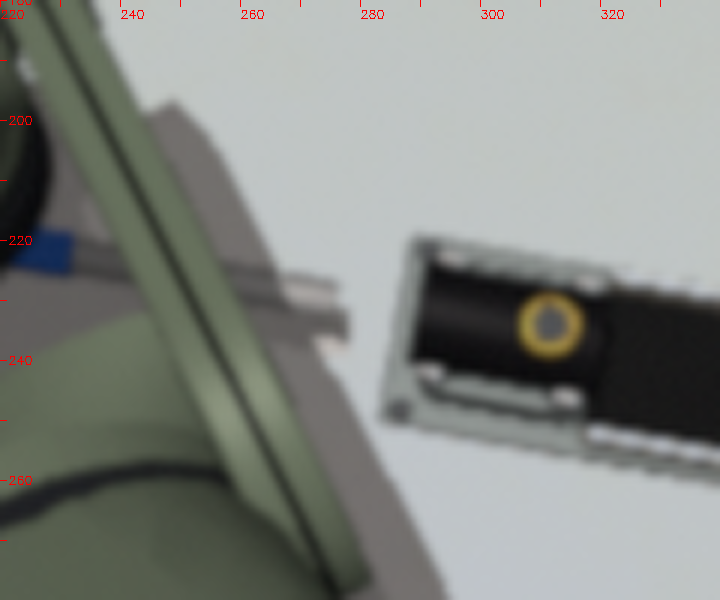

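View pics/s15a.png

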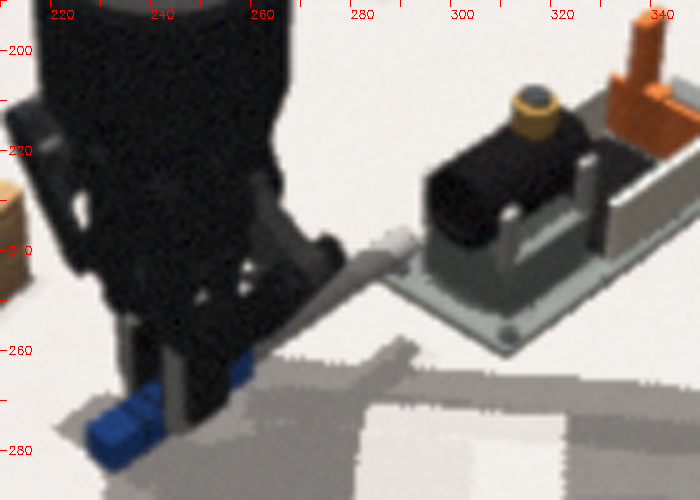

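View pics/w15.png

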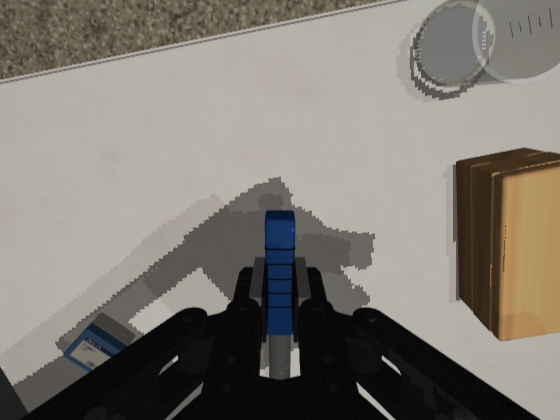

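```bash
python3 - <<'E'
from h import *
import pickle
f,g,_,_=pickle.load(open('f0.pkl','rb'))
s=arm.read_state(); Rm=R.from_quat(s['orientation']).as_matrix()
c=s['eef_pos']+Rm@[.0186,0,0]
pts=[c+.1175*Rm[:,2],c+.1175*Rm[:,2]+.006*Rm[:,1],c+.1175*Rm[:,2]-.006*Rm[:,1],c-.0325*Rm[:,2],S(-30,0,50),S(-30,17,50),S(-30,-17,50),S(30,17,50)]
print(c,Rm[:,2])
for n,cam,o,k in(('top',g,(220,180),6),('scene',f,(210,190),5)):
    print(n,((proj(cam,pts)-o)*k).round(0).tolist())
im=cv2.imread('pics/t15.png')
cv2.imwrite('pics/t15b.png',cv2.resize(im[215:255,255:305],None,fx=14,fy=14,interpolation=cv2.INTER_NEAREST))
im=cv2.imread('pics/s15.png')
cv2.imwrite('pics/s15b.png',cv2.resize(im[215:260,270:320],None,fx=14,fy=14,interpolation=cv2.INTER_NEAREST))
E
```

```text
[0.51035043 0.34349268 0.05150516] [-0.17933693 -0.983787   -0.00118756]
top [[333.0, 289.0], [336.0, 270.0], [330.0, 307.0], [-130.0, 212.0], [409.0, 308.0], [417.0, 256.0], [400.0, 361.0], [603.0, 287.0]]
scene [[409.0, 233.0], [396.0, 226.0], [422.0, 240.0], [99.0, 445.0], [458.0, 208.0], [422.0, 188.0], [494.0, 228.0], [525.0, 119.0]]
```

View pics/t15b.png

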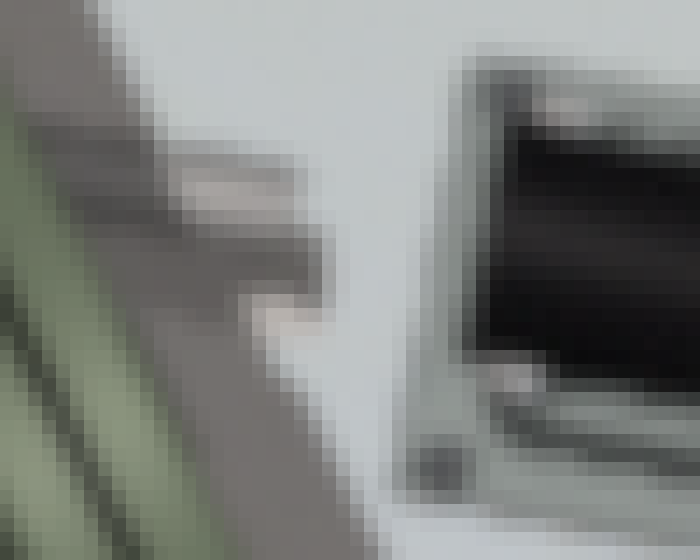

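View pics/s15b.png

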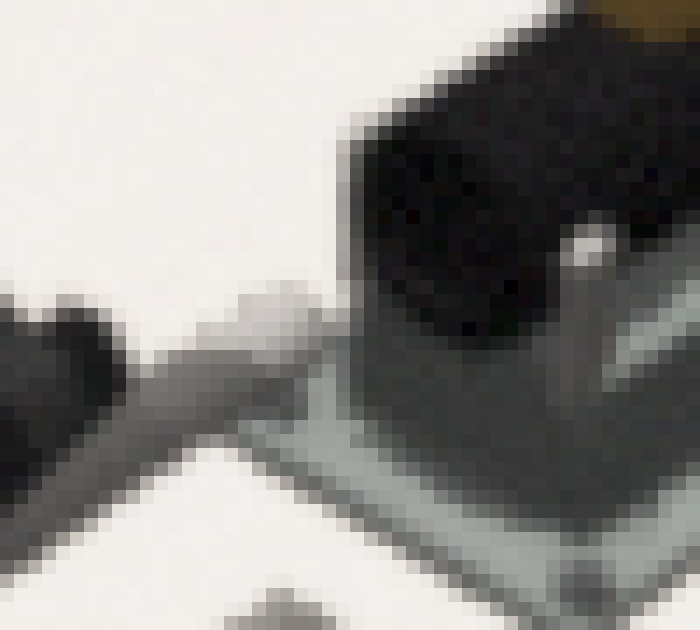

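```bash

python3 -m creep '[{"grip":0.5,"translation":[-0.1,-0.12,0.2],"rot":[0,0,0]},{"grip":0.5,"translation":[-0.1,-0.12,1],"rot":[0,0,0]},{"grip":0.5,"translation":[-0.1,-0.12,1.6],"rot":[0,0,0]},{"grip":0.5,"translation":[-0.1,-0.12,2.2],"rot":[0,0,0]},{"grip":0.5,"translation":[-0.1,-0.12,2.8],"rot":[0,0,0]},{"grip":0.5,"translation":[-0.1,-0.12,3.4],"rot":[0,0,0]},{"grip":0.5,"translation":[-0.1,-0.12,3.4],"rot":[0,0,0]}]' 80
python3 - <<'E'
from h import *
info(); to(S(-172,0,68.6),-10.2)
s,w=grab('scene','s16.png'); crop('s16.png',210,190,350,290,5,'s16a.png')
E
```

```text
t: 13.3
eef_pos: [0.5008, 0.3097, 0.0701]
orientation: [-0.543, -0.453, 0.543, -0.453]
wrist_force: [-1.1, -0.2, -0.6]
gripper_width: 0.13
t 13.3 pos [0.5008 0.3097 0.0701] x [-0.001 -0.    -1.   ] y [ 0.984 -0.179 -0.   ] z [-0.179 -0.984  0.   ] F [-1.1 -0.2 -0.6] g 1.11
q [ 0.41  0.44  1.65 -0.    1.05  0.59]
trans cm [ 0.15  0.1  -3.49] rot [-0.1   0.03  0.02]
```

View pics/s16a.png

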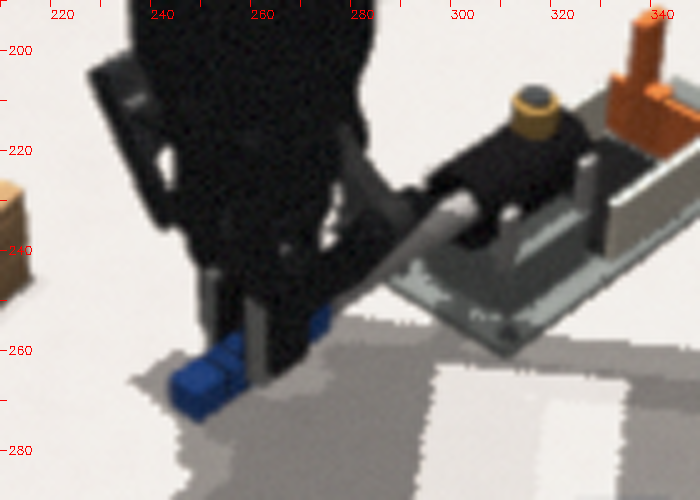

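```bash

python3 -m creep '[{"grip":0.5,"translation":[0,0.03,0.3],"rot":[0,0,0]},{"grip":0.5,"translation":[0,0.03,0.7],"rot":[0,0,0]},{"grip":0.5,"translation":[0,0.03,1.0],"rot":[0,0,0]}]' 100
python3 - <<'E'
from h import *
info()
s,w=grab('scene','s17.png'); crop('s17.png',210,190,350,290,5,'s17a.png')
E
```

```text
t: 13.65
eef_pos: [0.4995, 0.3005, 0.0702]
orientation: [-0.543, -0.453, 0.543, -0.453]
wrist_force: [-1.1, 0.2, -1.5]
gripper_width: 0.125
t 13.65 pos [0.4995 0.3005 0.0702] x [-0. -0. -1.] y [ 0.984 -0.178 -0.   ] z [-0.178 -0.984  0.   ] F [-1.1  0.2 -1.5] g 1.07
q [ 0.39  0.43  1.66 -0.    1.05  0.57]
```

View pics/s17a.png

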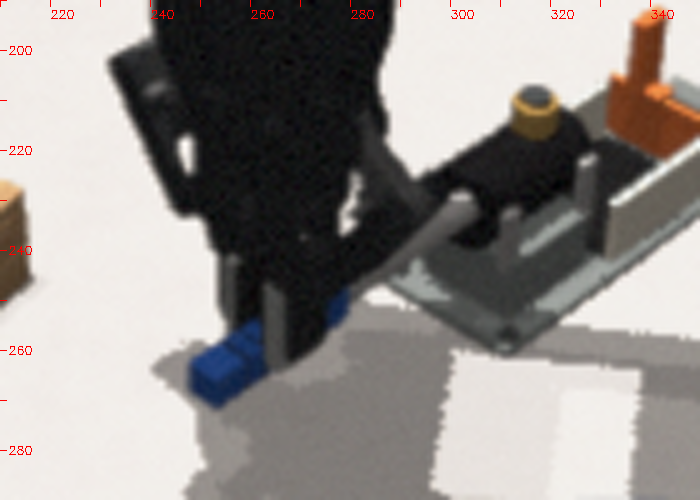

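```bash

python3 -m creep '[{"grip":0.5,"translation":[0,0,0.3],"rot":[0,0,0]},{"grip":0.5,"translation":[0,0,0.6],"rot":[0,0,0]},{"grip":0.5,"translation":[0,0,0.9],"rot":[0,0,0]},{"grip":0.5,"translation":[0,0,1.2],"rot":[0,0,0]},{"grip":0.5,"translation":[0,0,1.5],"rot":[0,0,0]}]' 110
python3 -m creep '[{"grip":0.5,"translation":[0,0,0.3],"rot":[0,0,0]},{"grip":0.5,"translation":[0,0,0.6],"rot":[0,0,0]},{"grip":0.5,"translation":[0,0,0.9],"rot":[0,0,0]},{"grip":0.5,"translation":[0,0,1.2],"rot":[0,0,0]}]' 110
python3 - <<'E'
from h import *
info(); to(S(-87,0,70),-10.2)
s,w=grab('scene','s18.png'); crop('s18.png',250,170,370,270,6,'s18a.png')
s,w=grab('wrist','w18.png')
E
```

```text
t: 14.2
eef_pos: [0.4982, 0.2891, 0.0715]
orientation: [0.546, 0.454, -0.54, 0.452]
wrist_force: [1.1, 8.9, -0.9]
gripper_width: 0.123
t: 14.6
eef_pos: [0.4957, 0.2767, 0.0712]
orientation: [0.545, 0.454, -0.541, 0.452]
wrist_force: [0.3, 3.0, -0.8]
gripper_width: 0.124
t 14.6 pos [0.4957 0.2767 0.0712] x [ 0.003  0.005 -1.   ] y [ 0.984 -0.179  0.002] z [-0.179 -0.984 -0.006] F [ 0.3  3.  -0.8] g 1.06
q [0.35 0.4  1.7  0.   1.03 0.53]
trans cm [0.11 0.04 1.68] rot [-0.09 -0.34 -0.11]
```

View pics/s18a.png

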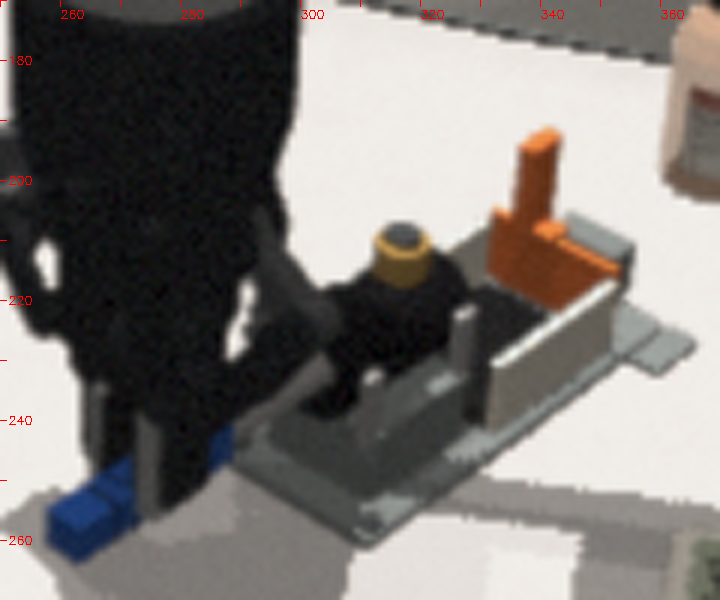

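View pics/w18.png

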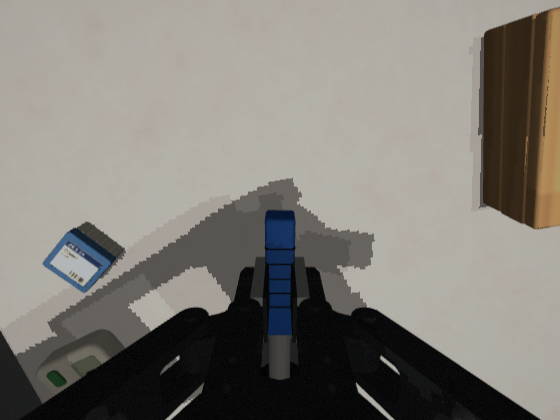

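```bash

python3 -m creep '[{"grip":0.5,"translation":[0.1,0,0.4],"rot":[0,0,0]},{"grip":0.5,"translation":[0.1,0,0.8],"rot":[0,0,0]},{"grip":0.5,"translation":[0.1,0,1.2],"rot":[0,0,0]},{"grip":0.5,"translation":[0.1,0,1.6],"rot":[0,0,0]},{"grip":0.5,"translation":[0.1,0,1.9],"rot":[0,0,0]},{"grip":0.5,"translation":[0.1,0,1.9],"rot":[0,0,0]}]' 110
python3 - <<'E'
from h import *
info(); to(S(-84.5,0,70),-10.2)
s,w=grab('scene','s19.png'); crop('s19.png',280,180,370,260,8,'s19a.png')
s,w=grab('top','t19.png'); crop('t19.png',270,205,380,285,7,'t19a.png')
E
```

```text
t: 15.3
eef_pos: [0.4913, 0.2548, 0.0691]
orientation: [-0.543, -0.453, 0.543, -0.453]
wrist_force: [-0.4, 0.4, -0.6]
gripper_width: 0.117
t 15.3 pos [0.4913 0.2548 0.0691] x [-0. -0. -1.] y [ 0.984 -0.179 -0.   ] z [-0.179 -0.984  0.   ] F [-0.4  0.4 -0.6] g 1.0
q [ 0.32  0.38  1.74 -0.    1.02  0.5 ]
trans cm [-0.09  0.08 -0.3 ] rot [-0.1   0.01  0.02]
```

View pics/s19a.png

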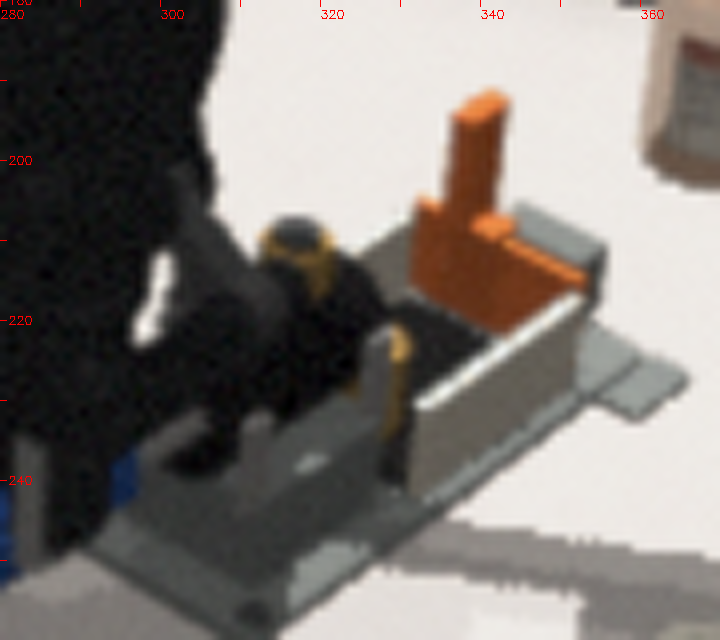

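View pics/t19a.png

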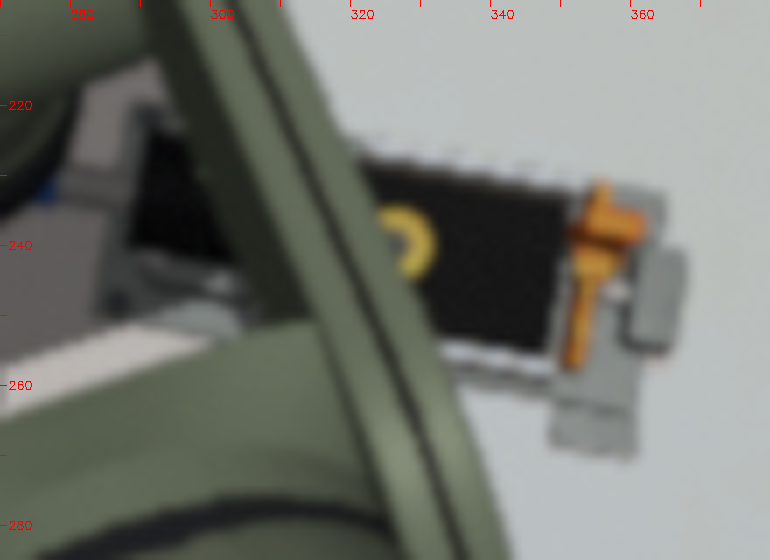

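```bash

python3 -m creep '[{"grip":0.5,"translation":[0,0,-0.8],"rot":[0,0,0]},{"grip":0.5,"translation":[0,0,-2],"rot":[0,0,0]},{"grip":0.5,"translation":[0,0,-3.5],"rot":[0,0,0]},{"grip":0.5,"translation":[0,0,-5],"rot":[0,0,0]},{"grip":0.5,"translation":[0,0,-6.5],"rot":[0,0,0]}]' 80
python3 - <<'E'
from h import *
info()
s,w=grab('scene','s20.png'); crop('s20.png',280,180,370,260,8,'s20a.png')
s,w=grab('top','t20.png'); crop('t20.png',270,205,380,285,7,'t20a.png')
for z in (.032,.028,.02):
    p=ray(w,(327,239.5),z); d=p-S(0,0,0); c,q=np.cos(ST[2]),np.sin(ST[2]); print(z,d[0]*c+d[1]*q,-d[0]*q+d[1]*c)
E
```

```text
t: 15.9
eef_pos: [0.5032, 0.3213, 0.0692]
orientation: [0.543, 0.454, -0.542, 0.454]
wrist_force: [0.2, -0.4, -0.6]
gripper_width: 0.121
t 15.9 pos [0.5032 0.3213 0.0692] x [ 0.  0. -1.] y [ 0.984 -0.177  0.   ] z [-0.177 -0.984 -0.   ] F [ 0.2 -0.4 -0.6] g 1.04
q [0.42 0.46 1.62 0.   1.06 0.6 ]
0.032 0.04676811239500939 -0.0009610394766543674
0.028 0.047066973446740164 -0.00044898723361958166
0.02 0.04766469555020172 0.0005751172524499351
```

View pics/s20a.png

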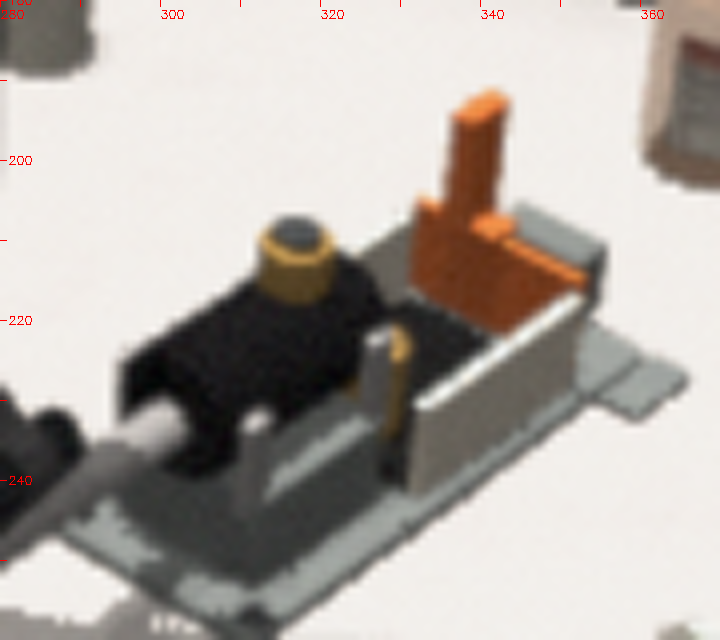

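View pics/t20a.png

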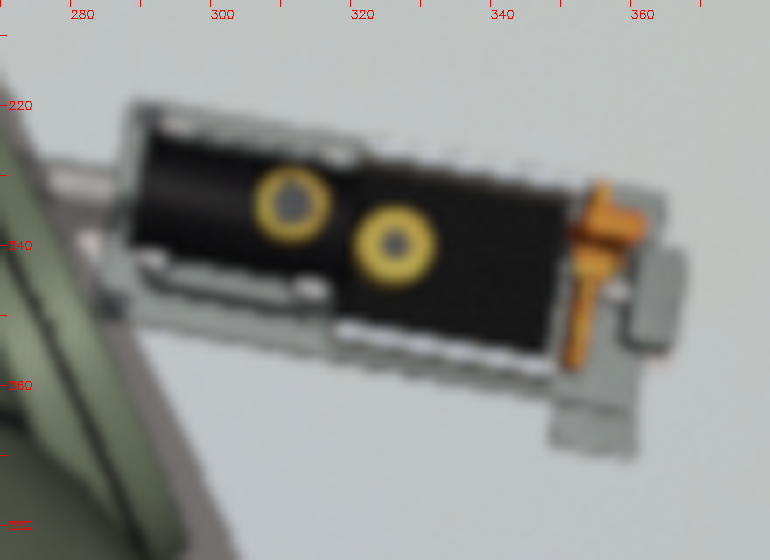

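```bash

python3 -m creep '[{"grip":0.5,"translation":[0,0,-1.5],"rot":[0,0,0]},{"grip":0.5,"translation":[0,0,-3],"rot":[0,0,0]},{"grip":0.5,"translation":[0,0,-4.5],"rot":[0,0,0]},{"grip":0.5,"translation":[1.5,0,-4.5],"rot":[0,0,0]},{"grip":0.5,"translation":[3,0,-4.5],"rot":[0,0,0]},{"grip":0.5,"translation":[3.7,0,-4.5],"rot":[0,0,0]},{"grip":0.5,"translation":[3.7,0,-4.5],"rot":[0,0,0]}]' 80
python3 - <<'E'
from h import *
info()
s,w=grab('scene','s21.png'); crop('s21.png',180,190,340,310,5,'s21a.png')
E
```

```text
t: 16.7
eef_pos: [0.5088, 0.362, 0.0291]
orientation: [-0.541, -0.454, 0.545, -0.453]
wrist_force: [0.1, -0.8, -1.2]
gripper_width: 0.122
t 16.7 pos [0.5088 0.362  0.0291] x [-0.005 -0.003 -1.   ] y [ 0.984 -0.179 -0.005] z [-0.179 -0.984  0.004] F [ 0.1 -0.8 -1.2] g 1.04
q [ 0.48  0.57  1.56 -0.    1.02  0.66]
```

View pics/s21a.png

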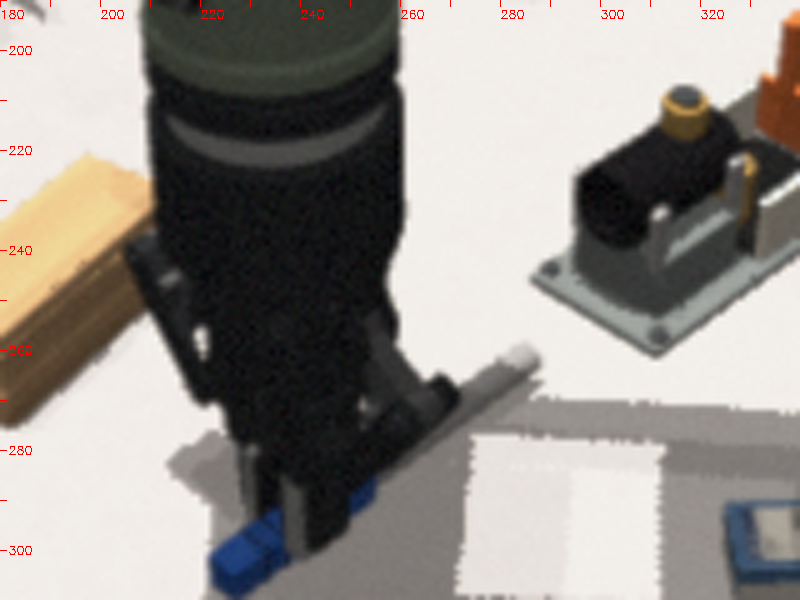

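Lower the last 2 mm, release gently and rise.

```bash

python3 -m creep '[{"grip":0.5,"translation":[0.1,0,0],"rot":[0,0,0]},{"grip":0.5,"translation":[0.2,0,0],"rot":[0,0,0]},{"grip":0.5,"translation":[0.2,0,0],"rot":[0,0,0]},{"grip":1.8,"translation":[0.2,0,0],"rot":[0,0,0]},{"grip":3.5,"translation":[0.2,0,0],"rot":[0,0,0]},{"grip":3.5,"translation":[0.2,0,0],"rot":[0,0,0]}]' 80
python3 -m creep '[{"grip":3.5,"translation":[-2,0,0],"rot":[0,0,0]},{"grip":3.5,"translation":[-5,0,0],"rot":[0,0,0]},{"grip":3.5,"translation":[-9,0,0],"rot":[0,0,0]},{"grip":3.5,"translation":[-13,0,0],"rot":[0,0,0]},{"grip":3.5,"translation":[-17,0,0],"rot":[0,0,0]},{"grip":3.5,"translation":[-17,0,0],"rot":[0,0,0]}]'
python3 - <<'E'
from h import *
info()
s,w=grab('scene','s22.png'); s,w=grab('top','t22.png'); s,w=grab('wrist','w22.png'); wview(s,w)
E
```

```text
t: 17.35
eef_pos: [0.5112, 0.3638, 0.0306]
orientation: [0.543, 0.453, -0.542, 0.453]
wrist_force: [0.6, 0.6, -0.2]
gripper_width: 0.412
t: 17.95
eef_pos: [0.5151, 0.366, 0.2088]
orientation: [0.548, 0.452, -0.537, 0.454]
wrist_force: [1.1, 0.0, 0.4]
gripper_width: 0.41
t 17.95 pos [0.5151 0.366  0.2088] x [ 0.014  0.007 -1.   ] y [ 0.984 -0.178  0.012] z [-0.178 -0.984 -0.009] F [1.1 0.  0.4] g 3.5
q [0.48 0.35 1.45 0.   1.32 0.66]
```

View pics/s22.png

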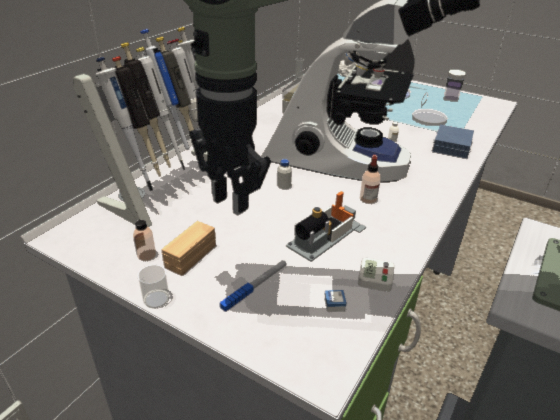

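View pics/w22.png

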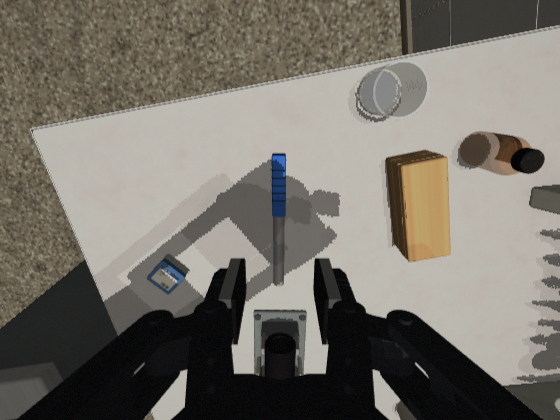

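View pics/t22.png

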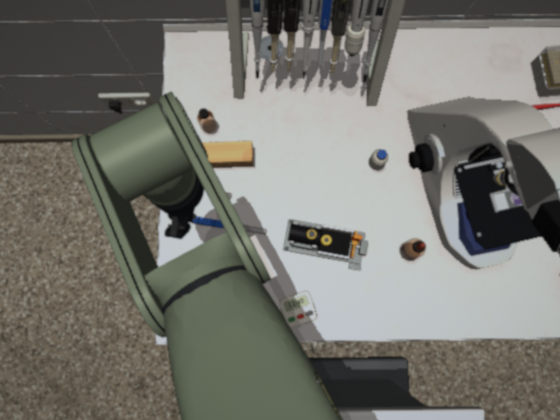

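```bash

python3 -m creep '[{"grip":3.5,"translation":[0,0,0],"rot":[0,0,0]},{"grip":3.5,"translation":[0,0,0],"rot":[0,0,0]},{"grip":3.5,"translation":[0,0,0],"rot":[0,0,0]},{"grip":3.5,"translation":[0,0,0],"rot":[0,0,0]},{"grip":3.5,"translation":[0,0,0],"rot":[0,0,0]}]'
python3 - <<'E'
from h import *
print(arm.close_job())
E
```

```text
t: 18.6
eef_pos: [0.5109, 0.3636, 0.1997]
orientation: [-0.542, -0.453, 0.543, -0.453]
wrist_force: [1.2, 0.4, 0.0]
gripper_width: 0.409
the job is handed in; nothing more can be done
None
```

I did the whole sequence and handed the job in at about 18.6 s of robot time. The close call gives no verdict, so the checks below come from the pictures and force readings.

- **Gate:** I pushed it to its hard stop. The push force rose to about 14 N over the catch, fell away, then climbed to about 18 N while the tool stopped moving. With the fingers backed off, the tab stayed within 1 px of its predicted fully shut position. I took the catch itself as sprung home from this and did not measure it.
- **Rod and spacer:** I drew the rod out of its block, laid it down, took it again by the handle and drove the spacer out. It needed roughly 9 N or a little more.
- **Spacer:** It stands on end in the tray at about stand x 47 mm, y 0 mm. In the two top-view pictures taken while I drew the rod back, it had not moved.
- **Rod:** I set it down flat on the bare worktop, its tip about 78 mm from the point under the tube by my estimate. The last pictures show it clear of the stand and the gripper well above everything.
- **Bystanders:** In the last pictures the bottles, beaker, timer and small box all stand about where they started.

**Disagreement:** the cameras differed by about 1–3 px (1–2 mm, about 1° in yaw) on the stand's pose. I used a compromise fit, and the rod entered the tube without any noticeable side force.

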